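# Clear the scrap, then send the covers through the dust flap

### The arm

A 6-joint arm with a two-finger parallel gripper is mounted at the origin on the work surface. World frame = base frame: x ahead of the robot, y to its left, z up, the work surface at z = 0. Lengths are in m, angles in rad, forces in N, time in s.
With the tool pointing down it reaches from about 0.275 to 0.725 m from the base axis. Payload 15.9 kg.
Tool frame: the origin (TCP) lies at the very end of the fingers, on their centre line; the grasp point (between the pads) lies 19 mm behind it (grip_point_offset is the distance from the TCP to the grasp point, in m); z points along the fingers, y is the direction in which the jaws open and shut (so a half turn about z gives the same grasp; the last joint's range is limited). The gripper opens to 85 mm and grips with 20 to 120 N. Pads are 22 mm wide; open, the fingers measure 114 mm over their backs; the gripper's body (76 mm by 85 mm) begins 54 mm behind the grasp point. The pads swing forward as they close: fully open they stand 13 mm farther back than shut.
Start: joints at [-1.316, 0.213, -0.034, 1.323, 0, 1.571], TCP at [0.126, -0.484, 0.231] pointing down, gripper open.
Joint ranges: [-2.98, 2.98], [-0.74, 1.72], [-1.14, 1.35], [-2.1, 2.04], [-1.57, 1.44], [-3.14, 3.14]. Speed limits (rad/s): [1.89, 1.89, 2.39, 2.57, 3.14, 3.14].

### API

Orientations are given as a rotation vector (axis times angle).
In Python, from bench import read_state, get_image, job_done, grip_point_offset gives the robot as it stands.
- The arm moves only by the tool move_arm, never from a script. Its argument "commands" is a list of rows, each a list of 7 numbers: the shift along the tool's x, y, z normalised to -1 to 1, where 1 is 0.15 m, then the turn, a rotation vector about the tool's x, y, z normalised to -1 to 1, where 1 is pi/2 rad, then the gripper's target within -1 to 1 (shut at 1, half-way at 0, fully open at -1). A call has 1 to 10 rows; each row is the pose to reach, as a shift and turn from the pose commanded when the call began, along the tool's axes at that moment; what a row does not reach only later rows make up. A row lasts 1/12 s, in which the tool goes at most 41.7 mm and 7.16 degrees, less where a joint would pass 70% of its speed; a pose out of reach is approached as far as the arm can. A call with a number of a shift or a turn outside -1 to 1 is refused whole. A call with a gripper value outside its range is refused whole. The fingers move at their own pace and stop on an object; "force" is the grip in N (left out, the last holds). Time passes only in rows, so rows that repeat a pose let the fingers close. It gives the time, the measured TCP pose, the force and the opening at its end, in the units of the state.
- read_state(): the state, without advancing time (a new reading comes with each control period).
- get_image(name): name is "scene" or "top"; returns a dict with "color" (400x640x3 uint8, red, green, blue), "range_z" (400x640 float32, m along the optical axis (not along the pixel's ray), 0 where there is no reading), "fov_y" (degrees; the focal length in pixels is half the picture's height over the tangent of half this angle, whatever the lens; pixels are square), "cx", "cy" (the principal point, pixels), "dist" ([k1, k2, p1, p2, k3] as OpenCV has them; the pictures are not rectified), "pose" (4x4, takes a point from camera to world coordinates). Camera axes: x right, y up, looking along -z (the intrinsics and any distortion apply to the point x, -y, -z); pixel columns grow to the right and rows downward; lengths in m; the calibration is good to about 2 mm. A picture is of the moment at which its call begins.
- job_done(): hands the job in, once; it reports no verdict.
The state is a dict: "time_s": time; "joint_positions": joint angles; "qd": joint speeds; "joint_efforts": joint torques, N m; "position": TCP position; "ee_rot": TCP orientation; "force": force on the tool from outside, world axes, zero at the start; "torque": the same for the moment, N m; "gripper_width": finger opening in m.
Only numpy, scipy, OpenCV 4.12 (cv2) and the standard library are available. Lean on these libraries where they do the work, as an engineer would, in place of code of your own. Each camera call takes 0.05 s, during which the arm holds its last target.

### The job

Clear the moulding bench: first get every orange scrap lump off the far edge of the bench into the open grey bin below it, and only when no lump is left on the bench push the black covers, one after another, through the yellow flap in the hood so that each drops off the edge into the blue crate. Finish with all lumps in the bin, all covers in the crate and the flap shut, and leave the cardboard carton, the jar and the steel gauge block where they are.

Things in the scene. Friction and masses are not known exactly. Their poses are not given: they have to be found in the camera images.
- crate: blue crate below the bench's far edge, with dust hood. Origin: bench surface at the very edge, middle of the hood's doorway; x points off the bench (world +x), z up. Crate spans x -60..240, y +-120 mm, rim at z -50, floor -186. Hood on the crate: grey frame just past the edge (x 24..36, 240 wide, top at z 60), clear panels beyond; its doorway is 120 wide, 52 high. Position along the edge varies
- flap (a joint): yellow flap closing the hood's doorway (114 wide, 46 mm tall), hinged at its top, 30 mm past the bench's edge; 0 = shut, up to 1.45 rad as it swings away from the robot (only that way). Yields to about 1 N, springs shut. A cover pushed lengthwise holds it open and tips into the crate; push its rear end right to the bench's edge, lest it stays leaning on covers already there
- bin: open grey scrap bin below the bench's far edge, no hood or lip. Origin: bench surface at the very edge, at the bin's middle; x points off the bench (world +x), y along the edge, z up. Bin spans x -50..230, y +-130 mm, rim at z -50, floor -186. Two short red stripes on the bench mark its sides (y +-124). Left or right of the crate, varying
- cover1_center (a point): black moulded channel cover, 100 x 50 x 28 mm, 100 g, lying flat on the bench; this point is its centre (14 mm above the bench), its x axis runs along the 100 mm length, y across the 50 mm width. Not always present
- cover2_center (a point): black moulded channel cover, 100 x 50 x 28 mm, 100 g, lying flat on the bench; this point is its centre (14 mm above the bench), its x axis runs along the 100 mm length, y across the 50 mm width. Not always present
- cover3_center (a point): black moulded channel cover, 100 x 50 x 28 mm, 100 g, lying flat on the bench; this point is its centre (14 mm above the bench), its x axis runs along the 100 mm length, y across the 50 mm width. Not always present
- cover4_center (a point): black moulded channel cover, 100 x 50 x 28 mm, 100 g, lying flat on the bench; this point is its centre (14 mm above the bench), its x axis runs along the 100 mm length, y across the 50 mm width. Not always present
- lump1_center (a point): orange lump of purged plastic scrap, a rounded block 74 x 46 mm, 38 mm high, 120 g; this point is its centre, 18 mm above its underside; its x axis runs along the 74 mm length, y across its 46 mm width (flat sides). Not always present
- lump2_center (a point): orange lump of purged plastic scrap, a rounded block 74 x 46 mm, 38 mm high, 120 g; this point is its centre, 18 mm above its underside; its x axis runs along the 74 mm length, y across its 46 mm width (flat sides). Not always present
- lump3_center (a point): orange lump of purged plastic scrap, a rounded block 74 x 46 mm, 38 mm high, 120 g; this point is its centre, 18 mm above its underside; its x axis runs along the 74 mm length, y across its 46 mm width (flat sides). Not always present
- carton: bystander, loose: closed cardboard carton, 90 x 55 x 34 mm; origin at its underside (leave where it is)
- gauge: bystander, loose: steel gauge block, 60 x 36 x 30 mm; origin at its underside (leave where it is)
- jar: bystander, loose: small capped jar, 60 mm across, 60 mm high; origin at its underside (leave where it is)

How it is judged:
On the way, in this order (a step that is already met when the one before it is completed fails the run):
1. every scrap lump lies in the grey bin (x of lump1_center in the frame of bin between -0.06 and 0.24 m and y of lump1_center in the frame of bin between -0.13 and 0.13 m and z of each of lump1_center, lump2_center, lump3_center in the frame of bin below -0.05 m and x of lump2_center in the frame of bin between -0.06 and 0.24 m and y of lump2_center in the frame of bin between -0.13 and 0.13 m and x of lump3_center in the frame of bin between -0.06 and 0.24 m and y of lump3_center in the frame of bin between -0.13 and 0.13 m), for 0.2 s.
2. every cover lies in the blue crate (x of cover1_center in the frame of crate between -0.06 and 0.24 m and y of cover1_center in the frame of crate between -0.13 and 0.13 m and z of each of cover1_center, cover2_center, cover3_center, cover4_center in the frame of crate below -0.05 m and x of cover2_center in the frame of crate between -0.06 and 0.24 m and y of cover2_center in the frame of crate between -0.13 and 0.13 m and x of cover3_center in the frame of crate between -0.06 and 0.24 m and y of cover3_center in the frame of crate between -0.13 and 0.13 m and x of cover4_center in the frame of crate between -0.06 and 0.24 m and y of cover4_center in the frame of crate between -0.13 and 0.13 m), for 0.2 s.
At the end, for the whole second after the job is handed in: Every lump present is inside the grey bin and every cover present inside the blue crate (centres within the container's walls and below its rim), all at rest (below 0.05 m/s), and the flap is shut (below 0.12 rad) (all of step 1 and all of step 2 and linear speed of each of cover1, cover2, cover3, cover4, lump1, lump2, lump3 below 0.05 m/s and value of joint flap below 0.12 rad); the robot touches nothing.
It fails at once if a cover goes into the crate while a lump is still on the bench (height (world z) of any of cover1_center, cover2_center, cover3_center, cover4_center below -0.05 m and height (world z) of any of lump1_center, lump2_center, lump3_center above -0.02 m).
It fails at once if a bystander (carton, jar, gauge block) is moved by more than 40 mm (distance of any of carton, gauge, jar from where it was at the start of the episode above 0.04 m).
Of cover1, cover2, cover3, cover4 only 3 to 4 are there at a start; the rules pass over those that are not, and their reading is None.
Of lump1, lump2, lump3 only 2 to 3 are there at a start; the rules pass over those that are not, and their reading is None.
At some moment in a run one of cover1, cover2, cover3, cover4, lump1, lump2, lump3 may be knocked a few centimetres aside while the robot is not near it.
Once in a run the grip may slacken for a moment while it holds something.
It also fails if it takes over 210 s, if anything falls off the work surface, if the arm or the gripper's body presses on something with over 40 N, if the wrist force passes 120 N, or if a joint passes its speed limit or range.

## Working session

There is one attempt and no reset: what is moved stays moved. The work goes in short steps, Python scripts to look and compute and a tool call to move; the robot and the scene stay as the last step left them, time stands still between calls to the robot, and variables do not carry over. Pictures are saved under pics/ and viewed, and the job is handed in when it is done.

Besides the shell and the picture viewer there is one more tool, called after "Emit:" by a JSON object that holds its "name" and its "arguments". move_arm: Moves the arm, as the interface text tells. Its arguments: {"type":"object","properties":{"commands":{"type":"array","items":{"type":"array","items":{"type":"number"}}},"force":{"type":"number"}},"required":["commands"]}

```bash
ls; mkdir -p pics; cat > h.py <<'E'
import numpy as np, cv2
from bench import *
from scipy.spatial.transform import Rotation as R
def K(im):
    f=200/np.tan(np.radians(im["fov_y"])/2); return np.array([[f,0,im["cx"]],[0,f,im["cy"]],[0,0,1]])
def rays(im,px):
    px=np.asarray(px,float).reshape(-1,1,2)
    u=cv2.undistortPoints(px,K(im),np.array(im["dist"],float)).reshape(-1,2)
    d=np.c_[u[:,0],-u[:,1],-np.ones(len(u))]
    P=np.array(im["pose"]); return P[:3,3],d@P[:3,:3].T
def onplane(im,px,z):
    o,d=rays(im,px); t=(z-o[2])/d[:,2]; return o+d*t[:,None]
def save(im,n):
    cv2.imwrite(f"pics/{n}.png",im["color"][:,:,::-1])
E
python3 - <<'E'
from h import *
s=read_state(); print(s, grip_point_offset)
for n in("scene","top"):
    im=get_image(n); save(im,n+"0"); print(n,im["fov_y"],im["cx"],im["cy"],im["dist"],np.round(im["pose"],3).tolist())
E
```

```text
pics
{'time_s': 0.0, 'joint_positions': array([-1.31601431e+00,  2.13370303e-01, -3.50707701e-02,  1.32351307e+00,
        3.52735991e-06,  1.57079185e+00]), 'qd': array([ 0.00023918, -0.00108268,  0.00053898, -0.00068194,  0.00057901,
       -0.00031936]), 'joint_efforts': array([-1.27519001e-03, -6.86156559e+01,  4.87120128e+01,  1.74486742e-02,
       -2.40573377e-05,  1.04896759e-05]), 'position': array([ 0.12592925, -0.4835169 ,  0.23080447]), 'ee_rot': array([-3.11499502e+00, -3.98990069e-01,  2.25476940e-04]), 'force': array([ 0.07609065,  0.08384085, -0.17120313]), 'torque': array([0.02630612, 0.00056481, 0.04162878]), 'gripper_width': 0.08564500922723241} 0.0187
scene 46.039657941184885 320.1991083394073 197.9612158022149 [-0.10888007  0.          0.          0.          0.        ] [[-0.704, -0.549, 0.451, 1.164], [0.711, -0.555, 0.432, 0.533], [0.014, 0.625, 0.781, 1.056], [0.0, 0.0, 0.0, 1.0]]
top 42.346547676322594 322.70164473292317 196.022255639342 [-0.04578236  0.          0.          0.          0.        ] [[-0.024, 0.996, -0.084, 0.486], [-1.0, -0.025, -0.005, 0.016], [-0.007, 0.084, 0.996, 1.388], [0.0, 0.0, 0.0, 1.0]]
```

View pics/scene0.png

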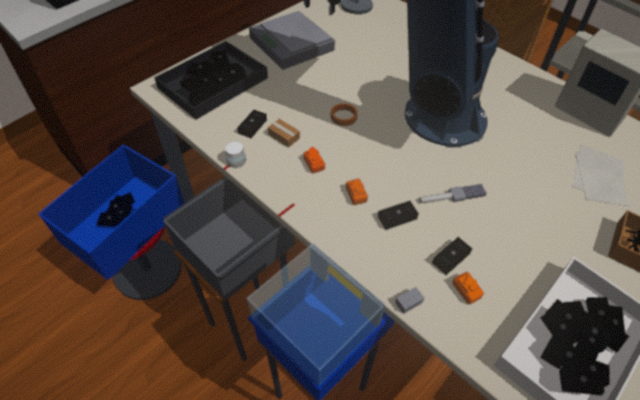

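View pics/top0.png

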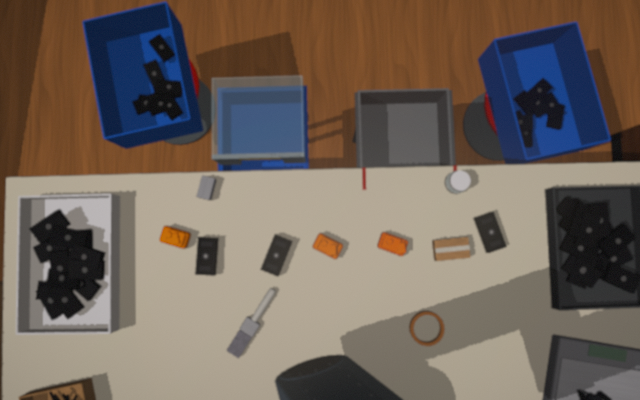

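Top view: covers at px (207,256), (277,255), (490,231); lumps (174,237), (328,245), (393,243). Gauge (207,187), carton (452,248), jar (459,181), crate around columns 213–307, bin 358–455 with the red stripes at (364,178) and (455,168).

```bash
cat >> h.py <<'E'
def look(tag,show=True):
    im=get_image("top"); c=im["color"]; save(im,"top_"+tag)
    hsv=cv2.cvtColor(c,cv2.COLOR_RGB2HSV); out=[]
    o,d=rays(im,[[x,y] for y in range(400) for x in range(640)])
    P=o+d*im["range_z"].reshape(-1,1)/1.0*1.0
    # d has camera z=-1 so scale by range_z
    P=P.reshape(400,640,3)
    masks={"lump":cv2.inRange(hsv,(4,150,120),(16,255,255)),
           "cover":((hsv[:,:,2]<75)&(P[:,:,2]>0.012)&(P[:,:,2]<0.06)).astype(np.uint8)*255}
    for n,m in masks.items():
        h=0.036 if n=="lump" else 0.028
        m=m.copy(); m[P[:,:,2]<-0.3]=0
        cs,_=cv2.findContours(cv2.morphologyEx(m,cv2.MORPH_OPEN,np.ones((3,3))),cv2.RETR_EXTERNAL,cv2.CHAIN_APPROX_NONE)
        for q in cs:
            if cv2.contourArea(q)<150 : continue
            mm=np.zeros((400,640),np.uint8); cv2.drawContours(mm,[q],-1,255,-1)
            zm=np.median(P[:,:,2][mm>0])
            w=onplane(im,q.reshape(-1,2),h if zm>-0.03 else zm)
            r=cv2.minAreaRect((w[:,:2]*1000).astype(np.float32))
            (cx,cy),(a,b),an=r
            if max(a,b)>140: continue
            if a<b: a,b,an=b,a,an+90
            an=(an+90)%180-90
            print(n,"px",np.round(q.reshape(-1,2).mean(0)).astype(int),"xy mm",round(cx),round(cy),"size",round(a),round(b),"ang",round(an),"zmed",round(zm*1000))
    return im,P
E
python3 - <<'E'
from h import *
im,P=look("a")
def pt(u,v,z=0): return np.round(onplane(im,[[u,v]],z)[0]*1000)
print("stripes",pt(364,188),pt(364,168),pt(455,166),pt(455,171))
c=im["color"]
hsv=cv2.cvtColor(c,cv2.COLOR_RGB2HSV)
m=cv2.inRange(hsv,(0,120,80),(6,255,255))|cv2.inRange(hsv,(172,120,80),(180,255,255))
for q in cv2.findContours(m,0,2)[0]:
    if cv2.contourArea(q)>15: x,y,w,h=cv2.boundingRect(q); print("red",x,y,w,h,pt(x+w/2,y),pt(x+w/2,y+h))
print("edge",[pt(u,v) for u,v in((200,173),(330,168),(400,166))])
for nm,u,v,z in(("gauge",207,187,.03),("carton",452,248,.034),("jar",459,180,.06)): print(nm,P[v,u]*1000//1,pt(u,v,z))
for u in (180,250,330,400): 
    for v in range(150,182,4): print(u,v,np.round(P[v,u]*1000).tolist(), end=';')
    print()
big=cv2.resize(c[60:290,150:520],None,fx=2.1,fy=2.1,interpolation=cv2.INTER_CUBIC); cv2.imwrite("pics/z1.png",big[:,:,::-1])
E
```

```text
lump px [328 246] xy mm 470 14 size 68 40 ang 62 zmed 36
lump px [392 244] xy mm 471 -156 size 73 41 ang 69 zmed 37
lump px [174 237] xy mm 503 416 size 71 42 ang 72 zmed 36
cover px [207 256] xy mm 451 334 size 94 50 ang -3 zmed 28
cover px [276 255] xy mm 450 148 size 95 45 ang -23 zmed 28
cover px [490 232] xy mm 495 -415 size 95 53 ang 18 zmed 27
stripes [623. -89.   0.] [677. -90.   0.] [ 676. -338.    0.] [ 663. -337.    0.]
red 363 168 3 21 [677. -92.   0.] [620. -90.   0.]
red 485 94 11 37 [ 874. -446.    0.] [ 771. -440.    0.]
red 189 59 10 36 [995. 372.   0.] [892. 372.   0.]
edge [array([675., 355.,   0.]), array([679.,   2.,   0.]), array([ 680., -188.,    0.])]
gauge [632. 328.  36.] [633. 330.  30.]
carton [ 455. -312.   32.] [ 456. -311.   34.]
jar [ 631. -331.   62.] [ 631. -331.   60.]
180 150 [875.0, 620.0, -739.0];180 154 [859.0, 622.0, -746.0];180 158 [844.0, 625.0, -757.0];180 162 [826.0, 624.0, -752.0];180 166 [809.0, 624.0, -752.0];180 170 [792.0, 624.0, -754.0];180 174 [674.0, 411.0, -4.0];180 178 [662.0, 410.0, 2.0];
250 150 [723.0, 209.0, 63.0];250 154 [713.0, 209.0, 62.0];250 158 [702.0, 210.0, 61.0];250 162 [730.0, 246.0, -185.0];250 166 [717.0, 246.0, -184.0];250 170 [705.0, 246.0, -182.0];250 174 [669.0, 219.0, -1.0];250 178 [657.0, 219.0, 1.0];
330 150 [861.0, -8.0, -756.0];330 154 [844.0, -8.0, -755.0];330 158 [826.0, -7.0, -753.0];330 162 [811.0, -7.0, -761.0];330 166 [791.0, -6.0, -745.0];330 170 [674.0, 2.0, 1.0];330 174 [663.0, 2.0, -3.0];330 178 [652.0, 2.0, -1.0];
400 150 [755.0, -217.0, -183.0];400 154 [744.0, -217.0, -189.0];400 158 [730.0, -215.0, -178.0];400 162 [718.0, -216.0, -182.0];400 166 [705.0, -215.0, -183.0];400 170 [669.0, -188.0, 1.0];400 174 [659.0, -188.0, -3.0];400 178 [648.0, -188.0, -7.0];
```

View pics/z1.png

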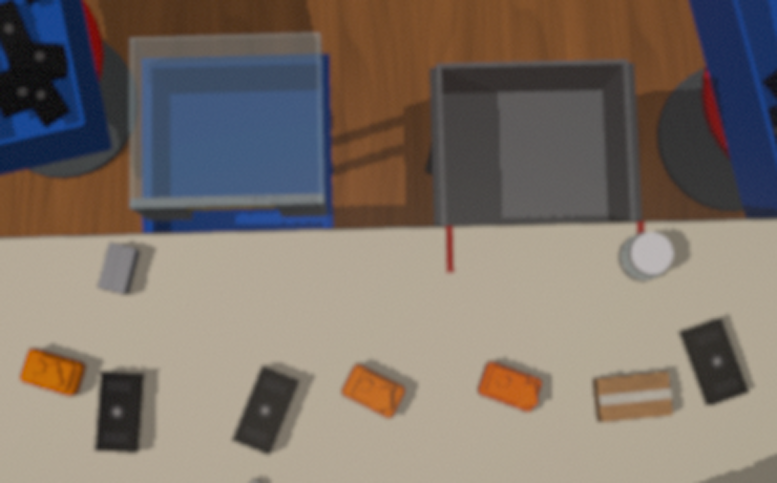

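```bash
cat >> h.py <<'E'
def tgt(x,y,z,yaw,tilt=0):
    """world mm, deg -> normalised shift/turn from present pose"""
    s=read_state(); R0=R.from_rotvec(s["ee_rot"]); p=np.array([x,y,z])/1000
    Rt=R.from_euler('y',-tilt,degrees=True)*R.from_euler('z',yaw,degrees=True)*R.from_matrix(np.diag([1,-1,-1.]))
    sh=R0.inv().apply(p-s["position"])/0.15; ro=(R0.inv()*Rt).as_rotvec()/(np.pi/2)
    print("cmd",np.round(sh,3).tolist(),np.round(ro,3).tolist(), "rows>=",round(max(np.linalg.norm(sh)*150/41.7,np.linalg.norm(ro)*90/7.16),1))
def st():
    s=read_state(); m=R.from_rotvec(s["ee_rot"]).as_matrix()
    print("t",round(s["time_s"],2),"tcp",np.round(s["position"]*1000).tolist(),"yaw",round(np.degrees(np.arctan2(m[1,0],m[0,0])),1),"z",np.round(m[:,2],2).tolist(),"q",np.round(np.degrees(s["joint_positions"])).tolist(),"F",np.round(s["force"],1).tolist(),"w",round(s["gripper_width"]*1000,1))
E
python3 - <<'E'
from h import *
st(); tgt(471,-156,130,69)
im=get_image("top"); c=im["color"]
# hood top bar
for v in (153,156):
    for u in (208,211,214,217,300,303,306): print((u,v),onplane(im,[[u,v]],.06)[0].round(3)[:2], c[v,u])
E
```

```text
t 0.15 tcp [126.0, -484.0, 231.0] yaw 14.6 z [-0.0, 0.0, -1.0] q [-75.0, 12.0, -2.0, 76.0, -0.0, 90.0] F [-0.7, -0.4, -0.1] w 85.4
cmd [2.777, -1.533, 0.674] [-0.001, -0.0, -0.604] rows>= 11.7
(208, 153) [0.719 0.32 ] [116  74  39]
(211, 153) [0.718 0.312] [127  97  74]
(214, 153) [0.718 0.304] [125 111 100]
(217, 153) [0.718 0.296] [109 109 115]
(300, 153) [0.712 0.079] [116 123 129]
(303, 153) [0.712 0.071] [110 118 125]
(306, 153) [0.712 0.064] [41 55 94]
(208, 156) [0.711 0.32 ] [117  75  41]
(211, 156) [0.711 0.312] [123 100  87]
(214, 156) [0.71  0.304] [119 126 126]
(217, 156) [0.71  0.296] [119 125 126]
(300, 156) [0.704 0.079] [ 99 103 104]
(303, 156) [0.704 0.072] [ 96 101 104]
(306, 156) [0.704 0.064] [43 54 92]
```

Emit:
{"name": "move_arm", "arguments": {"commands": [[0.926,-0.511,0.225,0,0,0,-1],[0.926,-0.511,0.225,0,0,0,-1],[0.926,-0.511,0.225,0,0,0,-1],[0.926,-0.511,0.225,0,0,0,-1],[0.926,-0.511,0.225,0,0,0,-1]]}}

```text
time_s: 0.62
position: [0.244, -0.3704, 0.1963]
ee_rot: [-3.113, -0.406, -0.001]
force: [-0.5, -0.8, 0.9]
gripper_width: 0.0855
```

Emit:
{"name": "move_arm", "arguments": {"commands": [[0.926,-0.511,0.225,0,0,0,-1],[0.926,-0.511,0.225,0,0,0,-1],[0.926,-0.511,0.225,0,0,0,-1],[0.926,-0.511,0.225,0,0,0,-1],[0.926,-0.511,0.225,0,0,0,-1]]}}

```text
time_s: 1.03
position: [0.3591, -0.2614, 0.1625]
ee_rot: [-3.113, -0.407, 0.0]
force: [-1.1, 0.0, 0.0]
gripper_width: 0.0856
```

Emit:
{"name": "move_arm", "arguments": {"commands": [[0.926,-0.511,0.225,0,0,-0.6,-1],[0.926,-0.511,0.225,0,0,-0.6,-1],[0.926,-0.511,0.225,0,0,-0.6,-1],[0.926,-0.511,0.225,0,0,-0.6,-1],[0.926,-0.511,0.225,0,0,-0.6,-1],[0.926,-0.511,0.225,0,0,-0.6,-1],[0.926,-0.511,0.225,0,0,-0.6,-1],[0.926,-0.511,0.225,0,0,-0.6,-1],[0.926,-0.511,0.225,0,0,-0.6,-1],[0.926,-0.511,0.225,0,0,-0.6,-1]]}}

```text
time_s: 1.87
position: [0.4712, -0.1564, 0.13]
ee_rot: [-2.597, -1.767, 0.0]
force: [0.2, 1.2, -0.5]
gripper_width: 0.0852
```

```bash
python3 - <<'E'
from h import *
st(); tgt(471,-156,6,69)
E
```

```text
t 1.87 tcp [471.0, -156.0, 130.0] yaw 68.4 z [-0.0, 0.0, -1.0] q [-18.0, 14.0, -14.0, 62.0, -0.0, 93.0] F [0.2, 1.2, -0.5] w 85.2
cmd [0.002, -0.002, 0.827] [-0.0, 0.0, -0.006] rows>= 3.0
```

Emit:
{"name": "move_arm", "arguments": {"commands": [[0,0,0.4,0,0,0,-1],[0,0,0.7,0,0,0,-1],[0,0,0.827,0,0,0,-1],[0,0,0.827,0,0,0,-1],[0,0,0.827,0,0,0,1],[0,0,0.827,0,0,0,1],[0,0,0.827,0,0,0,1],[0,0,0.827,0,0,0,1],[0,0,0.827,0,0,0,1],[0,0,0.827,0,0,0,1]], "force": 50}}

```text
time_s: 2.7
position: [0.473, -0.1569, 0.0086]
ee_rot: [2.593, 1.768, 0.004]
force: [-3.2, 1.1, 13.6]
gripper_width: 0.0449
```

Emit:
{"name": "move_arm", "arguments": {"commands": [[0,0,0,0,0,0,1],[0,0,0,0,0,0,1],[0,0,-0.9,0,0,0,1],[0,0,-0.9,0,0,0,1],[0,0,-0.9,0,0,0,1],[0,0,-0.9,0,0,0,1],[0,0,-0.9,0,0,0,1],[0,0,-0.9,0,0,0,1]]}}

```text
time_s: 3.37
position: [0.4719, -0.1565, 0.1421]
ee_rot: [2.594, 1.769, 0.003]
force: [-1.0, -0.4, -1.3]
gripper_width: 0.0453
```

```bash
python3 - <<'E'
from h import *
st(); tgt(600,-180,145,90); tgt(745,-180,90,90,30)
E
```

```text
t 3.37 tcp [472.0, -157.0, 142.0] yaw 68.6 z [0.0, -0.0, -1.0] q [-18.0, 14.0, -13.0, 63.0, 0.0, 93.0] F [-1.0, -0.4, -1.3] w 45.3
cmd [0.166, 0.852, -0.017] [0.002, 0.0, -0.238] rows>= 3.1
cmd [0.519, 1.751, 0.352] [-0.328, 0.062, -0.232] rows>= 6.7
```

Emit:
{"name": "move_arm", "arguments": {"commands": [[0.17,0.85,0,0,0,-0.235,1],[0.17,0.85,0,0,0,-0.235,1],[0.17,0.85,0,0,0,-0.235,1],[0.17,0.85,0,0,0,-0.235,1],[0.17,0.85,0,0,0,-0.235,1]]}}

```text
time_s: 3.78
position: [0.6003, -0.179, 0.1379]
ee_rot: [-2.224, -2.215, 0.002]
force: [-0.0, 0.1, -2.6]
gripper_width: 0.045
```

```bash
python3 - <<'E'
from h import *
st(); tgt(740,-180,95,90,30)
E
```

```text
t 3.78 tcp [600.0, -179.0, 138.0] yaw 89.8 z [-0.0, 0.0, -1.0] q [-17.0, 29.0, 9.0, 70.0, 0.0, 74.0] F [-0.0, 0.1, -2.6] w 45.0
cmd [-0.003, 0.932, 0.283] [-0.335, 0.0, -0.003] rows>= 4.2
```

Emit:
{"name": "move_arm", "arguments": {"commands": [[0,0.93,0.28,-0.333,0,0,1],[0,0.93,0.28,-0.333,0,0,1],[0,0.93,0.28,-0.333,0,0,1],[0,0.93,0.28,-0.333,0,0,1],[0,0.93,0.28,-0.333,0,0,1],[0,0.93,0.6,-0.333,0,0,1],[0,0.93,0.6,-0.333,0,0,1],[0,0.93,0.6,-0.333,0,0,1]]}}

```text
time_s: 4.45
position: [0.7337, -0.1784, 0.0451]
ee_rot: [1.939, 1.927, 0.51]
force: [-1.1, -0.3, -1.9]
gripper_width: 0.045
```

```bash
python3 - <<'E'
from h import *
st(); save(get_image("scene"),"s1")
E
```

```text
t 4.45 tcp [734.0, -178.0, 45.0] yaw 89.7 z [0.49, -0.0, -0.87] q [-17.0, 27.0, -19.0, 16.0, 8.0, 75.0] F [-1.1, -0.3, -1.9] w 45.0
```

View pics/s1.png

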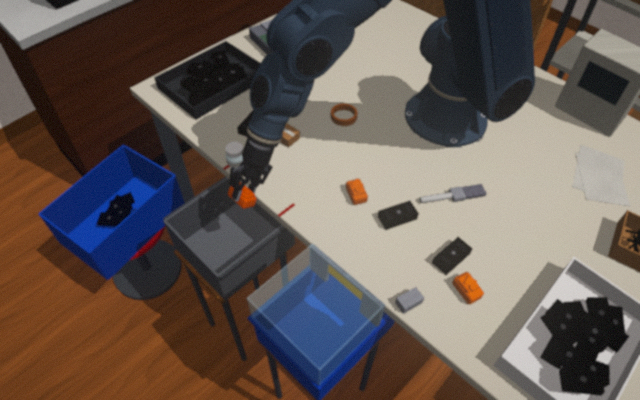

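The lump hangs above the bin at px (242,197), clear of its walls; releasing.

Emit:
{"name": "move_arm", "arguments": {"commands": [[0,0,0,0,0,0,-1],[0,0,0,0,0,0,-1],[0,0,0,0,0,0,-1],[0,0,0,0,0,0,-1],[0,0,0,0,0,0,-1]]}}

```text
time_s: 4.92
position: [0.7394, -0.1799, 0.052]
ee_rot: [1.93, 1.922, 0.515]
force: [-0.4, 0.2, -0.6]
gripper_width: 0.0854
```

Emit:
{"name": "move_arm", "arguments": {"commands": [[0,0,-0.6,0,0,0,-1],[0,0,-0.6,0,0,0,-1],[0,-0.4,-0.8,0,0,0,-1],[0,-0.8,-0.8,0.33,0,0,-1],[0,-0.8,-0.8,0.33,0,0,-1],[0,-0.8,-0.8,0.33,0,0,-1],[0,-0.8,-0.8,0.33,0,0,-1],[0,-0.8,-0.8,0.33,0,0,-1]]}}

```text
time_s: 5.58
position: [0.5753, -0.1792, 0.0962]
ee_rot: [2.225, 2.216, 0.0]
force: [1.3, 0.3, 0.1]
gripper_width: 0.0854
```

```bash
python3 - <<'E'
from h import *
st(); im,P=look("b"); tgt(470,14,120,62)
E
```

```text
t 5.58 tcp [575.0, -179.0, 96.0] yaw 89.8 z [0.0, -0.0, -1.0] q [-17.0, 27.0, -0.0, 62.0, -0.0, 73.0] F [1.3, 0.3, 0.1] w 85.4
lump px [328 246] xy mm 470 14 size 68 40 ang 62 zmed 36
lump px [174 237] xy mm 503 415 size 74 43 ang 73 zmed 36
lump px [393 144] xy mm 769 -188 size 72 40 ang 89 zmed -142
cover px [207 256] xy mm 452 333 size 93 49 ang -3 zmed 28
cover px [276 254] xy mm 450 148 size 93 44 ang -23 zmed 28
cover px [ 80 238] xy mm 505 672 size 69 45 ang 86 zmed 51
cover px [492 234] xy mm 495 -415 size 97 53 ang 18 zmed 27
cmd [1.283, -0.712, -0.163] [-0.002, 0.001, 0.309] rows>= 5.3
```

View pics/top_b.png

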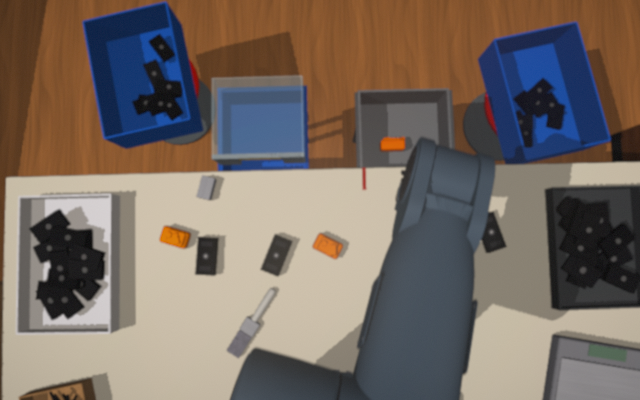

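Lump 1 lies in the bin at px (393,144); the others are unchanged.

Emit:
{"name": "move_arm", "arguments": {"commands": [[0.64,-0.35,-0.1,0,0,0.15,-1],[0.64,-0.35,-0.1,0,0,0.15,-1],[0.64,-0.35,-0.1,0,0,0.15,-1],[0.64,-0.35,-0.1,0,0,0.15,-1]]}}

```text
time_s: 5.97
position: [0.5209, -0.0792, 0.1106]
ee_rot: [2.467, 1.94, 0.009]
force: [0.2, 0.2, 0.5]
gripper_width: 0.0854
```

```bash
python3 - <<'E'
from h import *
st(); tgt(470,14,110,62);tgt(470,14,9,62)
E
```

```text
t 5.97 tcp [521.0, -79.0, 111.0] yaw 76.4 z [0.01, 0.0, -1.0] q [-9.0, 18.0, -12.0, 60.0, 0.0, 95.0] F [0.2, 0.2, 0.5] w 85.4
cmd [0.524, -0.476, 0.002] [0.003, -0.002, 0.16] rows>= 2.5
cmd [0.522, -0.48, 0.676] [0.003, -0.002, 0.16] rows>= 3.5
```

Emit:
{"name": "move_arm", "arguments": {"commands": [[0.524,-0.476,0,0,0,0.16,-1],[0.524,-0.476,0,0,0,0.16,-1],[0.524,-0.476,0,0,0,0.16,-1],[0.524,-0.476,0.3,0,0,0.16,-1],[0.524,-0.476,0.68,0,0,0.16,-1],[0.524,-0.476,0.68,0,0,0.16,-1],[0.524,-0.476,0.68,0,0,0.16,-1]]}}

```text
time_s: 6.55
position: [0.4697, 0.0106, 0.0042]
ee_rot: [-2.695, -1.615, -0.001]
force: [-1.2, 0.5, 0.5]
gripper_width: 0.0855
```

```bash
python3 - <<'E'
from h import *
st(); tgt(470,14,9,62)
E
```

```text
t 6.55 tcp [470.0, 11.0, 4.0] yaw 61.9 z [0.0, 0.0, -1.0] q [1.0, 19.0, -29.0, 43.0, 0.0, 119.0] F [-1.2, 0.5, 0.5] w 85.5
cmd [0.021, -0.009, -0.032] [0.0, -0.0, -0.001] rows>= 0.1
```

Emit:
{"name": "move_arm", "arguments": {"commands": [[0,0,0,0,0,0,1],[0,0,0,0,0,0,1],[0,0,0,0,0,0,1],[0,0,0,0,0,0,1],[0,0,0,0,0,0,1],[0,0,0,0,0,0,1],[0,0,0,0,0,0,1],[0,0,0,0,0,0,1]]}}

```text
time_s: 7.22
position: [0.4738, 0.0105, 0.0093]
ee_rot: [2.692, 1.612, 0.01]
force: [-3.7, -0.1, 15.3]
gripper_width: 0.045
```

Emit:
{"name": "move_arm", "arguments": {"commands": [[0,0,-0.9,0,0,0,1],[0,0,-0.9,0,0,0,1],[0,0,-0.9,0,0,0,1],[0,0,-0.9,0,0,0,1],[0,0,-0.9,0,0,0,1]]}}

```text
time_s: 7.63
position: [0.4745, 0.0106, 0.1467]
ee_rot: [2.69, 1.611, 0.017]
force: [0.0, 0.2, -1.2]
gripper_width: 0.0456
```

```bash
python3 - <<'E'
from h import *
st(); tgt(560,-80,145,80);tgt(600,-180,145,90)
E
```

```text
t 7.63 tcp [474.0, 11.0, 147.0] yaw 61.8 z [0.01, 0.0, -1.0] q [1.0, 11.0, -16.0, 62.0, -0.0, 119.0] F [0.0, 0.2, -1.2] w 45.6
cmd [-0.263, 0.787, 0.019] [0.007, -0.003, -0.202] rows>= 3.0
cmd [-0.725, 1.337, 0.022] [0.008, -0.002, -0.313] rows>= 5.5
```

Emit:
{"name": "move_arm", "arguments": {"commands": [[-0.6,0.95,0,0,0,-0.31,1],[-0.6,0.95,0,0,0,-0.31,1],[-0.6,0.95,0,0,0,-0.31,1],[-0.6,0.95,0,0,0,-0.31,1],[-0.6,0.95,0,0,0,-0.31,1],[-0.6,0.95,0,0,0,-0.31,1]]}}

```text
time_s: 8.13
position: [0.5556, -0.1386, 0.1413]
ee_rot: [2.227, 2.212, 0.004]
force: [0.6, 0.5, -1.5]
gripper_width: 0.0452
```

```bash
python3 - <<'E'
from h import *
st(); tgt(680,-155,120,90,30);tgt(740,-155,50,90,30)
E
```

```text
t 8.13 tcp [556.0, -139.0, 141.0] yaw 89.6 z [0.0, -0.0, -1.0] q [-14.0, 22.0, -1.0, 66.0, 0.0, 76.0] F [0.6, 0.5, -1.5] w 45.2
cmd [-0.104, 0.829, 0.145] [-0.331, 0.001, -0.004] rows>= 4.2
cmd [-0.102, 1.228, 0.613] [-0.331, 0.001, -0.004] rows>= 4.9
```

Emit:
{"name": "move_arm", "arguments": {"commands": [[-0.1,0.83,0.145,-0.331,0,0,1],[-0.1,0.83,0.145,-0.331,0,0,1],[-0.1,0.83,0.145,-0.331,0,0,1],[-0.1,0.83,0.145,-0.331,0,0,1],[-0.1,0.83,0.145,-0.331,0,0,1]]}}

```text
time_s: 8.55
position: [0.6803, -0.1506, 0.1208]
ee_rot: [1.937, 1.927, 0.509]
force: [1.7, 0.5, -1.5]
gripper_width: 0.0452
```

```bash
python3 - <<'E'
from h import *
st(); tgt(740,-155,50,90,30)
E
```

```text
t 8.55 tcp [680.0, -151.0, 121.0] yaw 89.7 z [0.49, -0.0, -0.87] q [-16.0, 16.0, -23.0, 23.0, 8.0, 76.0] F [1.7, 0.5, -1.5] w 45.2
cmd [-0.028, 0.114, 0.607] [-0.005, 0.001, -0.003] rows>= 2.2
```

Emit:
{"name": "move_arm", "arguments": {"commands": [[-0.03,0.12,0.6,0,0,0,1],[-0.03,0.12,0.6,0,0,0,1],[-0.03,0.12,0.6,0,0,0,1],[-0.03,0.12,0.6,0,0,0,1],[-0.03,0.12,0.6,0,0,0,-1],[-0.03,0.12,0.6,0,0,0,-1],[-0.03,0.12,0.6,0,0,0,-1],[-0.03,0.12,0.6,0,0,0,-1],[-0.03,0.12,0.6,0,0,0,-1]]}}

```text
time_s: 9.3
position: [0.7393, -0.1565, 0.0532]
ee_rot: [1.938, 1.929, 0.505]
force: [-0.3, -0.0, 0.4]
gripper_width: 0.0854
```

Emit:
{"name": "move_arm", "arguments": {"commands": [[0,0,-0.6,0,0,0,-1],[0,0,-0.6,0,0,0,-1],[0,-0.4,-0.8,0,0,0,-1],[0,-0.8,-0.8,0.33,0,0,-1],[0,-0.8,-0.8,0.33,0,0,-1],[0,-0.8,-0.8,0.33,0,0,-1],[0,-0.8,-0.8,0.33,0,0,-1],[0,-0.8,-0.8,0.33,0,0,-1]]}}

```text
time_s: 9.97
position: [0.5759, -0.1558, 0.0993]
ee_rot: [-2.221, -2.211, 0.013]
force: [1.2, 0.1, -0.9]
gripper_width: 0.0853
```

```bash
python3 - <<'E'
from h import *
st(); im,P=look("c"); tgt(503,415,120,73)
E
```

```text
t 9.97 tcp [576.0, -156.0, 99.0] yaw 89.7 z [-0.01, -0.0, -1.0] q [-15.0, 27.0, -0.0, 63.0, -0.0, 75.0] F [1.2, 0.1, -0.9] w 85.3
lump px [175 237] xy mm 503 415 size 73 42 ang 72 zmed 36
lump px [390 143] xy mm 769 -183 size 63 40 ang 88 zmed -143
cover px [207 256] xy mm 452 333 size 92 50 ang -1 zmed 28
cover px [276 255] xy mm 450 149 size 93 44 ang -23 zmed 28
cover px [490 232] xy mm 495 -415 size 96 53 ang 18 zmed 27
cmd [3.801, -0.509, -0.138] [-0.01, 0.001, 0.186] rows>= 13.8
```

View pics/top_c.png

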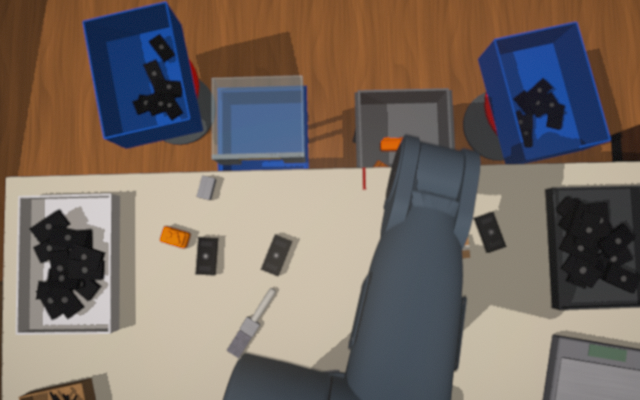

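Both dropped lumps show in the bin at (390,143) and, partly behind the edge, (380,164). Going for the third.

Emit:
{"name": "move_arm", "arguments": {"commands": [[0.98,-0.13,-0.14,0,0,0,-1],[0.98,-0.13,-0.14,0,0,0,-1],[0.98,-0.13,-0.14,0,0,0,-1],[0.98,-0.13,-0.14,0,0,0,-1],[0.98,-0.13,-0.14,0,0,0,-1]]}}

```text
time_s: 10.43
position: [0.5567, -0.0043, 0.1202]
ee_rot: [-2.219, -2.217, 0.003]
force: [-0.3, 0.3, -1.0]
gripper_width: 0.0854
```

Emit:
{"name": "move_arm", "arguments": {"commands": [[0.98,-0.13,0,0,0,0,-1],[0.98,-0.13,0,0,0,0,-1],[0.98,-0.13,0,0,0,0,-1],[0.98,-0.13,0,0,0,0,-1],[0.98,-0.13,0,0,0,0,-1]]}}

```text
time_s: 10.85
position: [0.5376, 0.1424, 0.1194]
ee_rot: [-2.218, -2.216, 0.004]
force: [0.6, -0.3, 0.7]
gripper_width: 0.0855
```

Emit:
{"name": "move_arm", "arguments": {"commands": [[0.98,-0.13,0,0,0,0,-1],[0.98,-0.13,0,0,0,0,-1],[0.98,-0.13,0,0,0,0,-1],[0.98,-0.13,0,0,0,0,-1],[0.98,-0.13,0,0,0,0,-1]]}}

```text
time_s: 11.27
position: [0.5189, 0.2893, 0.1194]
ee_rot: [-2.219, -2.216, 0.005]
force: [-0.4, -0.5, 0.3]
gripper_width: 0.0854
```

```bash
python3 - <<'E'
from h import *
st(); im,P=look("d"); tgt(503,415,110,72); tgt(503,415,8,72)
cv2.imwrite("pics/z2.png",cv2.resize(im["color"][60:290,150:520],None,fx=2.1,fy=2.1)[:,:,::-1])
E
```

```text
t 11.27 tcp [519.0, 289.0, 119.0] yaw 89.9 z [-0.01, 0.0, -1.0] q [29.0, 26.0, 1.0, 65.0, 0.0, 119.0] F [-0.4, -0.5, 0.3] w 85.4
lump px [393 144] xy mm 769 -188 size 72 40 ang 89 zmed -142
cover px [338 392] xy mm 93 -3 size 130 42 ang -87 zmed 33
cover px [276 255] xy mm 450 149 size 93 45 ang -23 zmed 28
cover px [490 232] xy mm 496 -414 size 94 51 ang 18 zmed 27
cmd [0.852, -0.109, 0.064] [-0.004, -0.0, 0.199] rows>= 3.1
cmd [0.851, -0.105, 0.744] [-0.004, -0.0, 0.199] rows>= 4.1
```

View pics/z2.png

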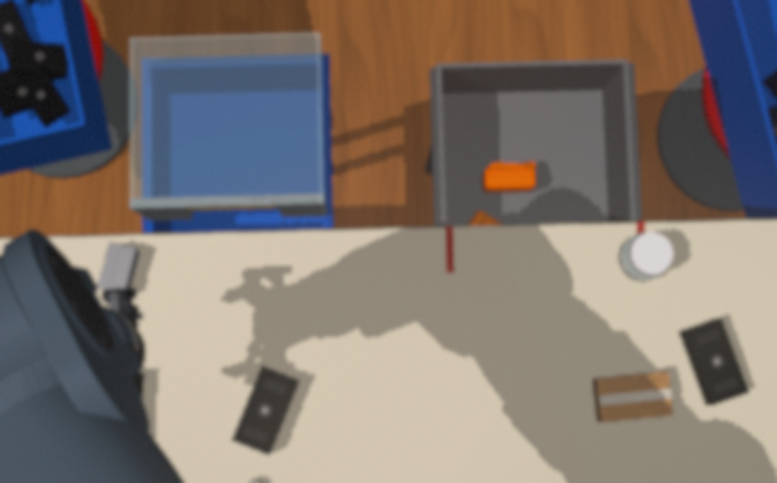

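Lump 2 pokes out from under the bench edge at crop (485,216), inside the bin. Continue.

Emit:
{"name": "move_arm", "arguments": {"commands": [[0.85,-0.11,0.06,0,0,0.2,-1],[0.85,-0.11,0.06,0,0,0.2,-1],[0.85,-0.11,0.06,0,0,0.2,-1],[0.85,-0.11,0.06,0,0,0.2,-1],[0.85,-0.11,0.4,0,0,0.2,-1],[0.85,-0.11,0.74,0,0,0.2,-1],[0.85,-0.11,0.74,0,0,0.2,-1],[0.85,-0.11,0.74,0,0,0.2,-1]]}}

```text
time_s: 11.98
position: [0.5009, 0.4098, 0.0039]
ee_rot: [-2.543, -1.837, 0.02]
force: [-0.2, 0.1, -0.8]
gripper_width: 0.0857
```

Emit:
{"name": "move_arm", "arguments": {"commands": [[0,0,0,0,0,0,1],[0,0,0,0,0,0,1],[0,0,0,0,0,0,1],[0,0,0,0,0,0,1],[0,0,0,0,0,0,1],[0,0,0,0,0,0,1],[0,0,0,0,0,0,1],[0,0,0,0,0,0,1]]}}

```text
time_s: 12.65
position: [0.504, 0.4139, 0.011]
ee_rot: [-2.542, -1.838, 0.004]
force: [-1.2, -3.6, 9.8]
gripper_width: 0.045
```

Emit:
{"name": "move_arm", "arguments": {"commands": [[0,0,-0.9,0,0,0,1],[0,0,-0.9,0,0,0,1],[0,0,-0.9,0,0,0,1],[0,0,-0.9,0,0,0,1],[0,0,-0.9,0,0,0,1]]}}

```text
time_s: 13.07
position: [0.5057, 0.4148, 0.149]
ee_rot: [-2.542, -1.838, -0.004]
force: [0.3, 0.6, -2.2]
gripper_width: 0.0453
```

```bash
python3 - <<'E'
from h import *
st(); im,P=look("e"); tgt(540,270,150,90);tgt(580,-180,150,90)
E
```

```text
t 13.07 tcp [506.0, 415.0, 149.0] yaw 71.7 z [-0.0, 0.01, -1.0] q [39.0, 32.0, 15.0, 73.0, 0.0, 147.0] F [0.3, 0.6, -2.2] w 45.3
lump px [165 237] xy mm 502 441 size 45 39 ang -14 zmed 174
lump px [393 144] xy mm 769 -188 size 72 40 ang 89 zmed -142
cover px [339 391] xy mm 96 -5 size 139 45 ang -88 zmed 29
cover px [ 48 306] xy mm 327 762 size 84 26 ang 49 zmed 46
cover px [206 256] xy mm 452 333 size 93 49 ang -3 zmed 28
cover px [277 255] xy mm 450 148 size 94 45 ang -23 zmed 28
cover px [490 232] xy mm 495 -415 size 94 52 ang 18 zmed 27
cmd [-0.838, 0.524, -0.031] [-0.003, -0.002, -0.203] rows>= 3.6
cmd [-3.604, 1.717, -0.041] [-0.003, -0.002, -0.203] rows>= 14.4
```

Emit:
{"name": "move_arm", "arguments": {"commands": [[-0.84,0.52,-0.03,0,0,-0.2,1],[-0.84,0.52,-0.03,0,0,-0.2,1],[-0.84,0.52,-0.03,0,0,-0.2,1],[-0.84,0.52,-0.03,0,0,-0.2,1],[-0.84,0.52,-0.03,0,0,-0.2,1]]}}

```text
time_s: 13.53
position: [0.5387, 0.2644, 0.1466]
ee_rot: [-2.227, -2.209, 0.012]
force: [0.3, -0.5, -0.3]
gripper_width: 0.0451
```

Emit:
{"name": "move_arm", "arguments": {"commands": [[-1,0.1,0,0,0,0,1],[-1,0.1,0,0,0,0,1],[-1,0.1,0,0,0,0,1],[-1,0.1,0,0,0,0,1],[-1,0.1,0,0,0,0,1]]}}

```text
time_s: 13.95
position: [0.5522, 0.1148, 0.1464]
ee_rot: [-2.227, -2.208, 0.012]
force: [0.5, 0.3, -1.9]
gripper_width: 0.0447
```

Emit:
{"name": "move_arm", "arguments": {"commands": [[-1,0.1,0,0,0,0,1],[-1,0.1,0,0,0,0,1],[-1,0.1,0,0,0,0,1],[-1,0.1,0,0,0,0,1],[-1,0.1,0,0,0,0,1]]}}

```text
time_s: 14.37
position: [0.5666, -0.0349, 0.1461]
ee_rot: [-2.227, -2.208, 0.011]
force: [1.0, 0.0, -0.9]
gripper_width: 0.045
```

Emit:
{"name": "move_arm", "arguments": {"commands": [[-1,0.1,0,0,0,0,1],[-1,0.1,0,0,0,0,1],[-1,0.1,0,0,0,0,1],[-1,0.1,0,0,0,0,1],[-1,0.1,0,0,0,0,1]]}}

```text
time_s: 14.78
position: [0.5809, -0.1849, 0.1457]
ee_rot: [-2.226, -2.208, 0.01]
force: [0.4, 0.4, -0.9]
gripper_width: 0.0451
```

```bash
python3 - <<'E'
from h import *
st(); tgt(680,-195,120,90,30)
E
```

```text
t 14.78 tcp [581.0, -185.0, 146.0] yaw 89.5 z [-0.01, -0.0, -1.0] q [-18.0, 27.0, 7.0, 70.0, -0.0, 73.0] F [0.4, 0.4, -0.9] w 45.1
cmd [-0.062, 0.663, 0.165] [-0.339, 0.002, -0.005] rows>= 4.3
```

Emit:
{"name": "move_arm", "arguments": {"commands": [[-0.06,0.66,0.165,-0.335,0,0,1],[-0.06,0.66,0.165,-0.335,0,0,1],[-0.06,0.66,0.165,-0.335,0,0,1],[-0.06,0.66,0.165,-0.335,0,0,1],[-0.06,0.66,0.165,-0.335,0,0,1]]}}

```text
time_s: 15.2
position: [0.6809, -0.1892, 0.1199]
ee_rot: [1.954, 1.946, 0.485]
force: [2.3, -0.7, -0.6]
gripper_width: 0.045
```

Emit:
{"name": "move_arm", "arguments": {"commands": [[-0.03,0.12,0.6,0,0,0,1],[-0.03,0.12,0.6,0,0,0,1],[-0.03,0.12,0.6,0,0,0,1],[-0.03,0.12,0.6,0,0,0,1]]}}

```text
time_s: 15.53
position: [0.7368, -0.1935, 0.0452]
ee_rot: [1.961, 1.951, 0.478]
force: [-0.4, 0.5, -2.1]
gripper_width: 0.0451
```

```bash
python3 - <<'E'
from h import *
st()
E
```

```text
t 15.53 tcp [737.0, -193.0, 45.0] yaw 89.8 z [0.46, 0.0, -0.89] q [-18.0, 28.0, -15.0, 21.0, 8.0, 74.0] F [-0.4, 0.5, -2.1] w 45.1
```

Emit:
{"name": "move_arm", "arguments": {"commands": [[0,0,0,0,0,0,-1],[0,0,0,0,0,0,-1],[0,0,0,0,0,0,-1],[0,0,0,0,0,0,-1],[0,0,0,0,0,0,-1]]}}

```text
time_s: 15.95
position: [0.7383, -0.1956, 0.0511]
ee_rot: [1.956, 1.945, 0.481]
force: [-0.3, 0.2, -0.1]
gripper_width: 0.0853
```

Emit:
{"name": "move_arm", "arguments": {"commands": [[0,0,-0.6,0,0,0,-1],[0,0,-0.6,0,0,0,-1],[0,-0.4,-0.8,0,0,0,-1],[0,-0.8,-0.8,0.32,0,0,-1],[0,-0.8,-0.8,0.32,0,0,-1],[0,-0.8,-0.8,0.32,0,0,-1],[0,-0.8,-0.8,0.32,0,0,-1],[0,-0.8,-0.8,0.32,0,0,-1]]}}

```text
time_s: 16.62
position: [0.5764, -0.1948, 0.1014]
ee_rot: [-2.215, -2.204, 0.026]
force: [1.6, -0.7, -0.7]
gripper_width: 0.0851
```

Emit:
{"name": "move_arm", "arguments": {"commands": [[0.98,-0.3,-0.3,0,0,0,-1],[0.98,-0.3,-0.3,0,0,0,-1],[0.98,-0.3,-0.3,0,0,0,-1],[0.98,-0.3,-0.3,0,0,0,-1],[0.98,-0.3,-0.3,0,0,0,-1]]}}

```text
time_s: 17.03
position: [0.5321, -0.043, 0.1489]
ee_rot: [-2.214, -2.21, 0.016]
force: [0.3, 0.6, -0.3]
gripper_width: 0.0855
```

```bash
python3 - <<'E'
from h import *
st(); im,P=look("f"); save(get_image("scene"),"s2")
cv2.imwrite("pics/z3.png",cv2.resize(im["color"][60:290,150:520],None,fx=2.1,fy=2.1)[:,:,::-1])
E
```

```text
t 17.03 tcp [532.0, -43.0, 149.0] yaw 89.9 z [-0.02, 0.0, -1.0] q [-5.0, 19.0, -5.0, 67.0, 0.0, 85.0] F [0.3, 0.6, -0.3] w 85.5
lump px [391 151] xy mm 745 -180 size 85 84 ang -2 zmed -137
cover px [206 255] xy mm 452 333 size 93 49 ang -3 zmed 28
cover px [277 255] xy mm 449 148 size 93 44 ang -23 zmed 28
cover px [490 232] xy mm 496 -414 size 96 53 ang 18 zmed 27
```

View pics/z3.png

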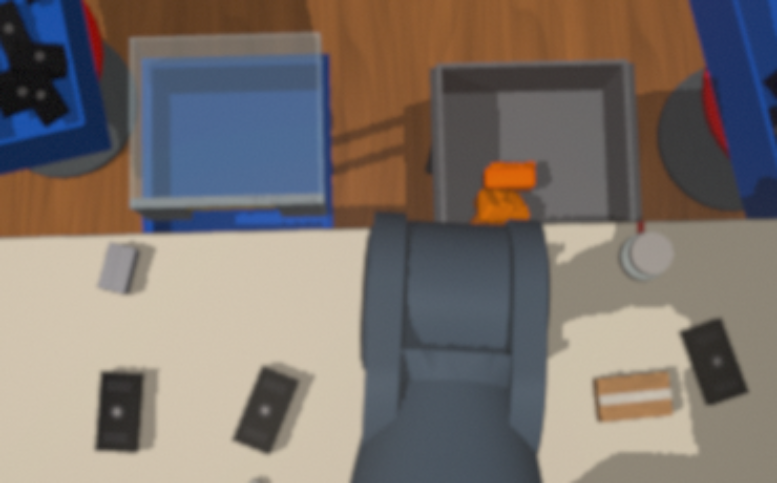

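View pics/s2.png

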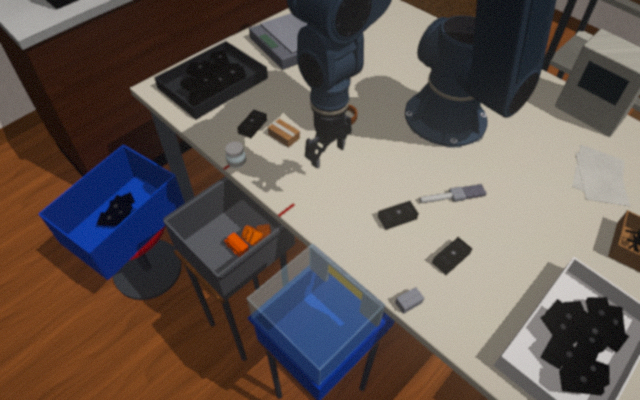

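All three lumps are in the bin (crop (510,175)/(503,205); scene (236–265,238)) and none on the bench. Covers next, starting with the one at px (277,255).

```bash
python3 - <<'E'
from h import *
tgt(449,100,120,157);tgt(449,148,5,157)
E
```

```text
cmd [0.975, -0.559, 0.192] [-0.01, -0.007, -0.747] rows>= 9.4
cmd [1.295, -0.547, 0.959] [-0.01, -0.007, -0.747] rows>= 9.4
```

Emit:
{"name": "move_arm", "arguments": {"commands": [[0.975,-0.559,0.1,-0.01,-0.01,-0.747,-1],[0.975,-0.559,0.1,-0.01,-0.01,-0.747,-1],[0.975,-0.559,0.1,-0.01,-0.01,-0.747,-1],[0.975,-0.559,0.1,-0.01,-0.01,-0.747,-1],[0.975,-0.559,0.1,-0.01,-0.01,-0.747,-1],[0.975,-0.559,0.1,-0.01,-0.01,-0.747,-1],[0.975,-0.559,0.1,-0.01,-0.01,-0.747,-1],[0.975,-0.559,0.1,-0.01,-0.01,-0.747,-1],[0.975,-0.559,0.1,-0.01,-0.01,-0.747,-1],[0.975,-0.559,0.1,-0.01,-0.01,-0.747,-1]]}}

```text
time_s: 17.97
position: [0.4498, 0.0982, 0.1328]
ee_rot: [0.618, 3.078, -0.005]
force: [-0.3, 0.0, -0.1]
gripper_width: 0.0857
```

```bash
python3 - <<'E'
from h import *
st();tgt(449,148,5,157)
E
```

```text
t 17.97 tcp [450.0, 98.0, 133.0] yaw 157.3 z [0.0, -0.0, -1.0] q [12.0, 10.0, -19.0, 61.0, -0.0, 35.0] F [-0.3, 0.0, -0.1] w 85.7
cmd [0.135, 0.306, 0.851] [-0.002, 0.002, 0.003] rows>= 3.3
```

Emit:
{"name": "move_arm", "arguments": {"commands": [[0.135,0.306,0,0,0,0,-1],[0.135,0.306,0.3,0,0,0,-1],[0.135,0.306,0.6,0,0,0,-1],[0.135,0.306,0.85,0,0,0,-1],[0.135,0.306,0.85,0,0,0,-1],[0.135,0.306,0.85,0,0,0,-1]]}}

```text
time_s: 18.47
position: [0.4475, 0.1477, 0.0042]
ee_rot: [-0.63, -3.076, 0.008]
force: [0.1, 0.1, -0.2]
gripper_width: 0.0853
```

Emit:
{"name": "move_arm", "arguments": {"commands": [[0,0,0,0,0,0,1],[0,0,0,0,0,0,1],[0,0,0,0,0,0,1],[0,0,0,0,0,0,1],[0,0,0,0,0,0,1],[0,0,0,0,0,0,1]], "force": 40}}

```text
time_s: 18.97
position: [0.4505, 0.1493, 0.0075]
ee_rot: [0.628, 3.073, -0.002]
force: [-2.2, -1.9, 13.2]
gripper_width: 0.0489
```

Emit:
{"name": "move_arm", "arguments": {"commands": [[0,0,-0.3,0,0,0,1],[0,0,-0.3,0,0,0,1],[0,0,-0.3,0,0,0,1]]}}

```text
time_s: 19.22
position: [0.4511, 0.1498, 0.0536]
ee_rot: [0.627, 3.071, -0.0]
force: [-0.3, -0.2, -1.6]
gripper_width: 0.0491
```

```bash
python3 - <<'E'
from h import *
st(); tgt(580,188,50,180);tgt(600,188,7,180)
im,P=look("g")
# doorway: find yellow in scene
s=get_image("scene"); hsv=cv2.cvtColor(s["color"],cv2.COLOR_RGB2HSV)
m=cv2.inRange(hsv,(18,110,80),(34,255,255)); 
for q in cv2.findContours(m,0,2)[0]:
    if cv2.contourArea(q)>40:
        print(cv2.boundingRect(q),cv2.contourArea(q)); pts=q.reshape(-1,2)
        o,d=rays(s,pts); t=(0.706-o[0])/d[:,0]; w=o+d*t[:,None]; print("y",w[:,1].min().round(3),w[:,1].max().round(3),"z",w[:,2].min().round(3),w[:,2].max().round(3))
cv2.imwrite("pics/z4.png",cv2.resize(s["color"][130:330,230:500],None,fx=2.8,fy=2.8)[:,:,::-1])
E
```

```text
t 19.22 tcp [451.0, 150.0, 54.0] yaw 156.9 z [0.01, -0.0, -1.0] q [19.0, 15.0, -25.0, 49.0, -0.0, 42.0] F [-0.3, -0.2, -1.6] w 49.1
cmd [-0.69, 0.571, 0.029] [-0.0, 0.004, -0.256] rows>= 3.2
cmd [-0.811, 0.623, 0.317] [-0.0, 0.004, -0.256] rows>= 3.9
lump px [390 161] xy mm 717 -178 size 83 33 ang 89 zmed -123
lump px [393 143] xy mm 769 -188 size 72 40 ang 89 zmed -142
cover px [351 389] xy mm 97 -36 size 79 48 ang -64 zmed 27
cover px [490 232] xy mm 495 -415 size 95 52 ang 18 zmed 27
(329, 267, 32, 30) 91.0
y 0.132 0.238 z -0.001 0.02
```

View pics/z4.png

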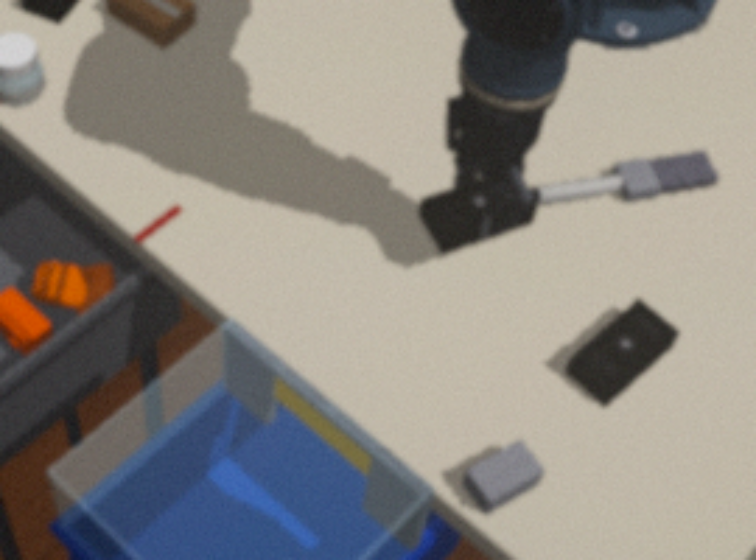

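Cover held; the flap seen at crop (322,425) spans y 0.132–0.238, so the doorway centre is y ≈ 0.186.

Emit:
{"name": "move_arm", "arguments": {"commands": [[-0.69,0.57,0.03,0,0,-0.256,1],[-0.69,0.57,0.03,0,0,-0.256,1],[-0.69,0.57,0.03,0,0,-0.256,1],[-0.69,0.57,0.03,0,0,-0.256,1],[-0.69,0.57,0.03,0,0,-0.256,1],[-0.69,0.57,0.03,0,0,-0.256,1]]}}

```text
time_s: 19.82
position: [0.5767, 0.1869, 0.0445]
ee_rot: [-0.003, -3.141, 0.006]
force: [-0.7, -0.6, -1.1]
gripper_width: 0.0494
```

```bash
python3 - <<'E'
from h import *
st(); tgt(595,186,9,180)
E
```

```text
t 19.82 tcp [577.0, 187.0, 44.0] yaw 179.9 z [-0.0, -0.0, -1.0] q [18.0, 30.0, -4.0, 56.0, -0.0, 18.0] F [-0.7, -0.6, -1.1] w 49.4
cmd [-0.122, -0.005, 0.236] [-0.003, -0.001, -0.001] rows>= 1.0
```

Emit:
{"name": "move_arm", "arguments": {"commands": [[-0.12,0,0.1,0,0,0,1],[-0.12,0,0.23,0,0,0,1],[-0.12,0,0.23,0,0,0,1],[-0.12,0,0.23,0,0,0,-1],[-0.12,0,0.23,0,0,0,-1],[-0.12,0,0.23,0,0,0,-1],[-0.12,0,0.23,0,0,0,-1]]}}

```text
time_s: 20.4
position: [0.5956, 0.1872, 0.0125]
ee_rot: [0.001, 3.139, -0.005]
force: [-0.3, 0.3, -0.5]
gripper_width: 0.0855
```

Emit:
{"name": "move_arm", "arguments": {"commands": [[0,0,-0.3,0,0,0,-1],[0,0,-0.4,0,0,0,-1],[0.3,0,-0.4,0,0,0,0.5],[0.58,0,-0.4,0,0,0,0.5],[0.58,0,-0.4,0,0,0,0.5],[0.58,0,-0.4,0,0,0,0.5],[0.58,0,-0.1,0,0,0,0.5],[0.58,0,0.02,0,0,0,0.5],[0.58,0,0.02,0,0,0,0.5]]}}

```text
time_s: 21.15
position: [0.5069, 0.1864, 0.0051]
ee_rot: [-0.001, -3.139, 0.008]
force: [-1.5, -0.3, -0.6]
gripper_width: 0.0213
```

```bash
python3 - <<'E'
from h import *
st(); im=get_image("scene"); save(im,"s3"); tgt(645,186,6,180);tgt(676,186,6,180)
cv2.imwrite("pics/z5.png",cv2.resize(im["color"][130:330,230:500],None,fx=2.8,fy=2.8)[:,:,::-1])
E
```

```text
t 21.15 tcp [507.0, 186.0, 5.0] yaw 180.0 z [-0.0, -0.0, -1.0] q [20.0, 26.0, -18.0, 47.0, -0.0, 20.0] F [-1.5, -0.3, -0.6] w 21.3
cmd [-0.914, -0.004, 0.008] [-0.003, -0.001, -0.0] rows>= 3.3
cmd [-1.121, -0.004, 0.007] [-0.003, -0.001, -0.0] rows>= 4.0
```

View pics/z5.png

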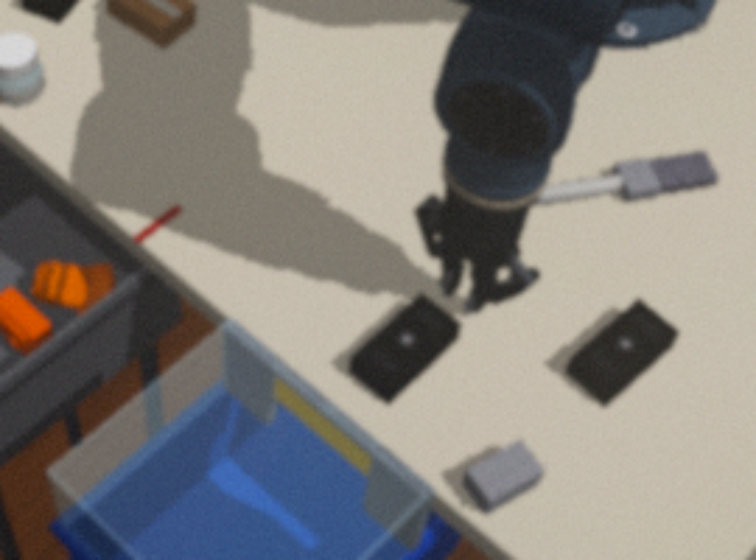

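The cover lies square to the doorway (crop (405,348)), with the fingers behind it. Push.

Emit:
{"name": "move_arm", "arguments": {"commands": [[-0.09,0,0,0,0,0,0.5],[-0.18,0,0,0,0,0,0.5],[-0.27,0,0,0,0,0,0.5],[-0.36,0,0,0,0,0,0.5],[-0.45,0,0,0,0,0,0.5],[-0.54,0,0,0,0,0,0.5],[-0.63,0,0,0,0,0,0.5],[-0.72,0,0,0,0,0,0.5],[-0.81,0,0,0,0,0,0.5],[-0.9,0,0,0,0,0,0.5]]}}

```text
time_s: 22.03
position: [0.6453, 0.1873, 0.0109]
ee_rot: [0.001, 3.138, -0.004]
force: [-2.0, 0.2, 1.1]
gripper_width: 0.0214
```

Emit:
{"name": "move_arm", "arguments": {"commands": [[-0.1,0,0,0,0,0,0.5],[-0.2,0,0,0,0,0,0.5],[-0.23,0,0,0,0,0,0.5],[-0.23,0,0,0,0,0,0.5],[-0.23,0,0,0,0,0,0.5],[-0.23,0,0,0,0,0,0.5]]}}

```text
time_s: 22.53
position: [0.6777, 0.1871, 0.0092]
ee_rot: [0.001, 3.14, -0.005]
force: [-0.3, -0.5, 0.5]
gripper_width: 0.0211
```

```bash
python3 - <<'E'
from h import *
st(); im=get_image("scene"); 
cv2.imwrite("pics/z6.png",cv2.resize(im["color"][130:380,230:500],None,fx=2.4,fy=2.4)[:,:,::-1])
E
```

```text
t 22.53 tcp [678.0, 187.0, 9.0] yaw 180.0 z [0.0, -0.0, -1.0] q [16.0, 43.0, 13.0, 60.0, -0.0, 16.0] F [-0.3, -0.5, 0.5] w 21.1
```

View pics/z6.png

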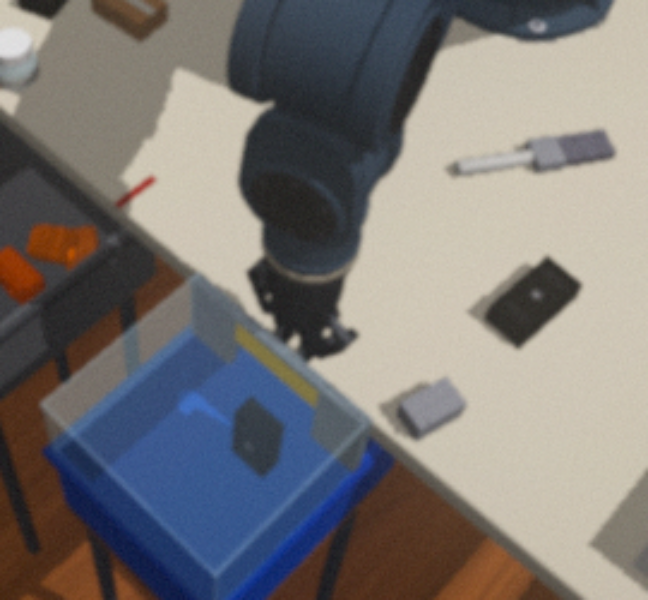

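Cover 1 lies in the crate at crop (257,437), flap shut. Next the cover at px (207,256).

Emit:
{"name": "move_arm", "arguments": {"commands": [[0.3,0,-0.2,0,0,0,0.5],[0.6,-0.2,-0.7,0,0,0,-1],[0.8,-0.5,-0.7,0,0,0,-1],[0.8,-0.5,-0.7,0,0,0,-1],[0.8,-0.5,-0.7,0,0,0,-1],[0.8,-0.5,-0.7,0,0,0,-1],[0.8,-0.5,-0.7,0,0,0,-1]]}}

```text
time_s: 23.17
position: [0.5577, 0.1122, 0.1148]
ee_rot: [0.002, 3.139, -0.004]
force: [0.3, 0.3, -0.5]
gripper_width: 0.0855
```

```bash
python3 - <<'E'
from h import *
st(); look("h"); tgt(452,333,110,177);tgt(452,333,5,177)
E
```

```text
t 23.17 tcp [558.0, 112.0, 115.0] yaw 179.9 z [0.0, -0.0, -1.0] q [11.0, 23.0, -5.0, 63.0, -0.0, 12.0] F [0.3, 0.3, -0.5] w 85.5
lump px [390 161] xy mm 716 -176 size 86 36 ang 89 zmed -123
lump px [393 144] xy mm 769 -188 size 72 40 ang 89 zmed -142
cover px [207 256] xy mm 452 333 size 92 50 ang -1 zmed 28
cover px [ 80 238] xy mm 505 671 size 67 45 ang 86 zmed 51
cover px [490 232] xy mm 495 -415 size 97 53 ang 17 zmed 27
cmd [0.707, 1.468, 0.021] [-0.002, 0.001, 0.033] rows>= 5.9
cmd [0.708, 1.471, 0.721] [-0.002, 0.001, 0.033] rows>= 6.4
```

Emit:
{"name": "move_arm", "arguments": {"commands": [[0.55,1,0,0,0,0.02,-1],[0.55,1,0,0,0,0.02,-1],[0.55,1,0,0,0,0.02,-1],[0.55,1,0,0,0,0.02,-1],[0.55,1,0,0,0,0.02,-1]]}}

```text
time_s: 23.63
position: [0.4724, 0.2679, 0.1121]
ee_rot: [-0.042, -3.141, 0.004]
force: [-0.5, -0.2, 0.0]
gripper_width: 0.0853
```

```bash
python3 - <<'E'
from h import *
st(); tgt(452,333,5,178)
E
```

```text
t 23.63 tcp [472.0, 268.0, 112.0] yaw 178.5 z [-0.0, -0.0, -1.0] q [30.0, 20.0, -9.0, 61.0, -0.0, 31.0] F [-0.5, -0.2, 0.0] w 85.3
cmd [0.147, 0.432, 0.713] [-0.002, -0.0, 0.005] rows>= 3.0
```

Emit:
{"name": "move_arm", "arguments": {"commands": [[0.147,0.432,0,0,0,0,-1],[0.147,0.432,0,0,0,0,-1],[0.147,0.432,0.3,0,0,0,-1],[0.147,0.432,0.6,0,0,0,-1],[0.147,0.432,0.71,0,0,0,-1],[0.147,0.432,0.71,0,0,0,-1]]}}

```text
time_s: 24.13
position: [0.4523, 0.3262, 0.0005]
ee_rot: [-0.048, -3.135, 0.013]
force: [-1.3, -0.3, -1.5]
gripper_width: 0.0855
```

Emit:
{"name": "move_arm", "arguments": {"commands": [[0,0,0,0,0,0,1],[0,0,0,0,0,0,1],[0,0,0,0,0,0,1],[0,0,0,0,0,0,1],[0,0,0,0,0,0,1],[0,0,0,0,0,0,1]]}}

```text
time_s: 24.63
position: [0.4571, 0.3287, 0.0086]
ee_rot: [0.05, 3.137, -0.001]
force: [-0.6, 2.5, 6.9]
gripper_width: 0.0494
```

Emit:
{"name": "move_arm", "arguments": {"commands": [[0,0,-0.3,0,0,0,1],[0,0,-0.3,0,0,0,1],[0,0,-0.3,0,0,0,1]]}}

```text
time_s: 24.88
position: [0.4578, 0.3293, 0.0552]
ee_rot: [0.05, 3.135, 0.001]
force: [-0.1, 0.2, -0.5]
gripper_width: 0.0489
```

```bash
python3 - <<'E'
from h import *
st(); tgt(520,186,50,180);tgt(595,186,10,180)
E
```

```text
t 24.88 tcp [458.0, 329.0, 55.0] yaw 178.2 z [0.01, 0.0, -1.0] q [36.0, 25.0, -11.0, 54.0, -0.0, 38.0] F [-0.1, 0.2, -0.5] w 48.9
cmd [-0.445, -0.941, 0.037] [0.0, 0.004, -0.02] rows>= 3.7
cmd [-0.943, -0.926, 0.307] [0.0, 0.004, -0.02] rows>= 4.9
```

Emit:
{"name": "move_arm", "arguments": {"commands": [[-0.44,-0.94,0.03,0,0,-0.02,1],[-0.44,-0.94,0.03,0,0,-0.02,1],[-0.44,-0.94,0.03,0,0,-0.02,1],[-0.44,-0.94,0.03,0,0,-0.02,1],[-0.94,-0.93,0.03,0,0,-0.02,1],[-0.94,-0.93,0.03,0,0,-0.02,1],[-0.94,-0.93,0.03,0,0,-0.02,1],[-0.94,-0.93,0.03,0,0,-0.02,1]]}}

```text
time_s: 25.55
position: [0.5934, 0.1834, 0.047]
ee_rot: [0.003, 3.14, -0.005]
force: [-0.7, 0.6, -0.9]
gripper_width: 0.0494
```

```bash
python3 - <<'E'
from h import *
st(); tgt(595,186,9,180)
E
```

```text
t 25.55 tcp [593.0, 183.0, 47.0] yaw 179.9 z [0.0, -0.0, -1.0] q [17.0, 31.0, -1.0, 57.0, -0.0, 17.0] F [-0.7, 0.6, -0.9] w 49.4
cmd [-0.01, 0.018, 0.253] [-0.002, 0.001, -0.001] rows>= 0.9
```

Emit:
{"name": "move_arm", "arguments": {"commands": [[-0.01,0.02,0.15,0,0,0,1],[-0.01,0.02,0.25,0,0,0,1],[-0.01,0.02,0.25,0,0,0,1],[-0.01,0.02,0.25,0,0,0,-1],[-0.01,0.02,0.25,0,0,0,-1],[-0.01,0.02,0.25,0,0,0,-1],[-0.01,0.02,0.25,0,0,0,-1]]}}

```text
time_s: 26.13
position: [0.5937, 0.1869, 0.0106]
ee_rot: [0.001, 3.14, -0.005]
force: [0.7, -0.1, -0.1]
gripper_width: 0.0854
```

Emit:
{"name": "move_arm", "arguments": {"commands": [[0,0,-0.3,0,0,0,-1],[0,0,-0.4,0,0,0,-1],[0.3,0,-0.4,0,0,0,0.5],[0.58,0,-0.4,0,0,0,0.5],[0.58,0,-0.4,0,0,0,0.5],[0.58,0,-0.4,0,0,0,0.5],[0.58,0,-0.1,0,0,0,0.5],[0.58,0,0.02,0,0,0,0.5],[0.58,0,0.02,0,0,0,0.5]]}}

```text
time_s: 26.88
position: [0.5049, 0.1859, 0.0034]
ee_rot: [-0.001, -3.138, 0.008]
force: [-1.8, -0.5, -1.0]
gripper_width: 0.0214
```

```bash
python3 - <<'E'
from h import *
st(); im=get_image("scene"); tgt(645,186,6,180);tgt(676,186,6,180)
cv2.imwrite("pics/z7.png",cv2.resize(im["color"][130:330,230:500],None,fx=2.8,fy=2.8)[:,:,::-1])
E
```

```text
t 26.88 tcp [505.0, 186.0, 3.0] yaw 180.0 z [-0.0, -0.0, -1.0] q [20.0, 26.0, -18.0, 47.0, -0.0, 20.0] F [-1.8, -0.5, -1.0] w 21.4
cmd [-0.927, -0.001, -0.004] [-0.003, -0.001, -0.0] rows>= 3.3
cmd [-1.134, -0.001, -0.004] [-0.003, -0.001, -0.0] rows>= 4.1
```

View pics/z7.png

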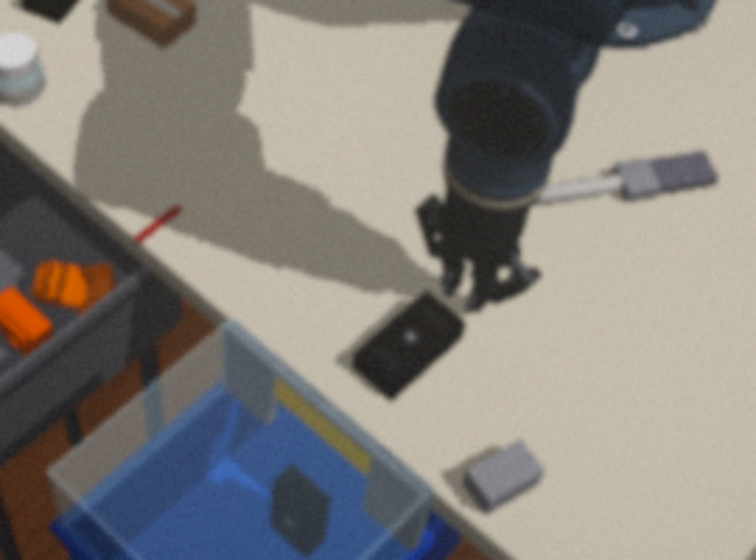

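Cover 2 is placed square at crop (410,345). Push as before.

Emit:
{"name": "move_arm", "arguments": {"commands": [[-0.09,0,0,0,0,0,0.5],[-0.18,0,0,0,0,0,0.5],[-0.27,0,0,0,0,0,0.5],[-0.36,0,0,0,0,0,0.5],[-0.45,0,0,0,0,0,0.5],[-0.54,0,0,0,0,0,0.5],[-0.63,0,0,0,0,0,0.5],[-0.72,0,0,0,0,0,0.5],[-0.81,0,0,0,0,0,0.5],[-0.9,0,0,0,0,0,0.5]]}}

```text
time_s: 27.77
position: [0.6434, 0.1869, 0.0093]
ee_rot: [0.001, 3.139, -0.004]
force: [-1.2, -0.8, 1.6]
gripper_width: 0.0214
```

Emit:
{"name": "move_arm", "arguments": {"commands": [[-0.1,0,0,0,0,0,0.5],[-0.2,0,0,0,0,0,0.5],[-0.24,0,0,0,0,0,0.5],[-0.24,0,0,0,0,0,0.5],[-0.24,0,0,0,0,0,0.5],[-0.24,0,0,0,0,0,0.5]]}}

```text
time_s: 28.27
position: [0.6772, 0.1867, 0.0075]
ee_rot: [0.001, 3.14, -0.005]
force: [0.0, -0.9, 0.1]
gripper_width: 0.0212
```

```bash
python3 - <<'E'
from h import *
st(); im=get_image("scene"); 
cv2.imwrite("pics/z8.png",cv2.resize(im["color"][130:380,230:500],None,fx=2.4,fy=2.4)[:,:,::-1])
E
```

```text
t 28.27 tcp [677.0, 187.0, 8.0] yaw 180.0 z [0.0, -0.0, -1.0] q [16.0, 43.0, 13.0, 60.0, -0.0, 16.0] F [0.0, -0.9, 0.1] w 21.2
```

View pics/z8.png

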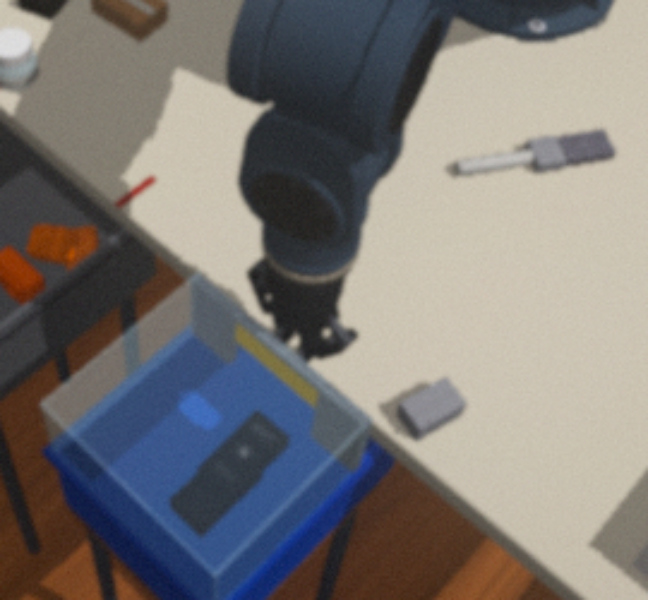

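Two covers lie in the crate, flap shut. Off to the last at px (490,232).

Emit:
{"name": "move_arm", "arguments": {"commands": [[0.3,0,-0.2,0,0,0,0.5],[0.6,-0.5,-0.8,0,0,0,0],[0.8,-0.9,-0.8,0,0,0,0],[0.8,-0.9,-0.8,0,0,0,0],[0.8,-0.9,-0.8,0,0,0,0],[0.8,-0.9,-0.8,0,0,0,0],[0.8,-0.9,-0.8,0,0,0,0]]}}

```text
time_s: 28.9
position: [0.5561, 0.0494, 0.1304]
ee_rot: [0.005, 3.137, -0.006]
force: [0.5, -0.3, 1.0]
gripper_width: 0.0424
```

Emit:
{"name": "move_arm", "arguments": {"commands": [[0.1,-1,-0.1,0,0,0,-0.5],[0.1,-1,-0.1,0,0,0,-0.5],[0.1,-1,-0.1,0,0,0,-0.5],[0.1,-1,-0.1,0,0,0,-0.5],[0.1,-1,-0.1,0,0,0,-0.5]]}}

```text
time_s: 29.32
position: [0.5417, -0.1017, 0.1433]
ee_rot: [0.007, 3.14, -0.007]
force: [-0.4, -0.1, -0.1]
gripper_width: 0.0642
```

```bash
python3 - <<'E'
from h import *
st(); im,P=look("i"); 
m=((P[:,:,2]>0.015)&(P[:,:,2]<0.06)).astype(np.uint8)*255
q=P[(m>0)&(P[:,:,1]<-0.2)&(P[:,:,1]>-0.375)&(P[:,:,0]>0.4)&(P[:,:,0]<0.52)]
r=cv2.minAreaRect((q[:,:2]*1000).astype(np.float32)); print("carton",r,cv2.boxPoints(r).round())
cv2.imwrite("pics/z9.png",cv2.resize(im["color"][140:300,360:540],None,fx=4,fy=3.7)[:,:,::-1])
tgt(507,-411,120,-162)
E
```

```text
t 29.32 tcp [542.0, -102.0, 143.0] yaw 179.8 z [0.0, -0.0, -1.0] q [-10.0, 20.0, -5.0, 65.0, -0.0, -10.0] F [-0.4, -0.1, -0.1] w 64.2
lump px [393 159] xy mm 721 -187 size 68 28 ang 80 zmed -123
lump px [393 143] xy mm 769 -188 size 72 40 ang 89 zmed -143
cover px [490 232] xy mm 495 -415 size 96 52 ang 18 zmed 27
carton ((456.01898193359375, -322.1835632324219), (55.236968994140625, 70.84830474853516), 4.127219200134277) [[ 426. -289.]
 [ 431. -360.]
 [ 486. -356.]
 [ 481. -285.]]
cmd [0.226, -2.077, 0.16] [-0.002, 0.001, -0.202] rows>= 7.5
```

View pics/z9.png

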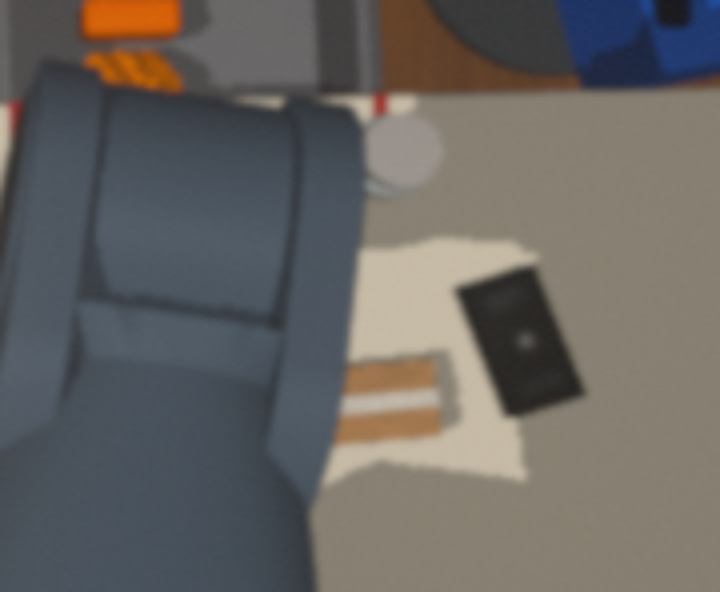

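Emit:
{"name": "move_arm", "arguments": {"commands": [[0.1,-1,0.05,0,0,0,-0.5],[0.1,-1,0.05,0,0,0,-0.5],[0.1,-1,0.05,0,0,0,-0.5],[0.1,-1,0.05,0,0,0,-0.5],[0.1,-1,0.05,0,0,0,-0.5]]}}

```text
time_s: 29.78
position: [0.5266, -0.2508, 0.135]
ee_rot: [0.005, 3.141, -0.006]
force: [0.2, 0.0, -0.5]
gripper_width: 0.064
```

```bash
python3 - <<'E'
from h import *
st(); tgt(516,-408,100,-162)
E
```

```text
t 29.78 tcp [527.0, -251.0, 135.0] yaw 179.8 z [0.0, -0.0, -1.0] q [-25.0, 24.0, -0.0, 66.0, -0.0, -25.0] F [0.2, 0.0, -0.5] w 64.0
cmd [0.067, -1.048, 0.237] [-0.002, -0.0, -0.202] rows>= 3.9
```

Emit:
{"name": "move_arm", "arguments": {"commands": [[0.067,-1,0.2,0,0,-0.202,-0.5],[0.067,-1,0.2,0,0,-0.202,-0.5],[0.067,-1,0.2,0,0,-0.202,-0.5],[0.067,-1,0.2,0,0,-0.202,-0.5],[0.067,-1,0.2,0,0,-0.202,-0.5],[0.067,-1,0.2,0,0,-0.202,-0.5]]}}

```text
time_s: 30.28
position: [0.5173, -0.3974, 0.1051]
ee_rot: [0.494, -3.102, 0.003]
force: [0.6, 0.4, -0.1]
gripper_width: 0.0642
```

```bash
python3 - <<'E'
from h import *
st(); tgt(516,-408,6,-162)
E
```

```text
t 30.28 tcp [517.0, -397.0, 105.0] yaw -161.9 z [0.0, -0.0, -1.0] q [-37.0, 33.0, 10.0, 67.0, -0.0, -56.0] F [0.6, 0.4, -0.1] w 64.2
cmd [0.03, -0.063, 0.661] [-0.001, -0.0, 0.001] rows>= 2.4
```

Emit:
{"name": "move_arm", "arguments": {"commands": [[0.03,-0.063,0,0,0,0,-0.5],[0.03,-0.063,0.2,0,0,0,-0.5],[0.03,-0.063,0.4,0,0,0,-0.5],[0.03,-0.063,0.45,0,0,0,-0.5],[0.03,-0.063,0.45,0,0,0,-0.5]]}}

```text
time_s: 30.7
position: [0.5152, -0.4064, 0.037]
ee_rot: [0.497, -3.1, 0.001]
force: [-0.1, 0.3, 1.0]
gripper_width: 0.0638
```

```bash
python3 - <<'E'
from h import *
st(); tgt(516,-408,6,-162)
im=get_image("scene")
cv2.imwrite("pics/z10.png",cv2.resize(im["color"][60:200,180:380],None,fx=4,fy=4)[:,:,::-1])
E
```

```text
t 30.7 tcp [515.0, -406.0, 37.0] yaw -161.8 z [-0.0, -0.0, -1.0] q [-38.0, 36.0, 5.0, 59.0, -0.0, -56.0] F [-0.1, 0.3, 1.0] w 63.8
cmd [-0.002, -0.012, 0.207] [-0.0, -0.001, 0.003] rows>= 0.7
```

View pics/z10.png

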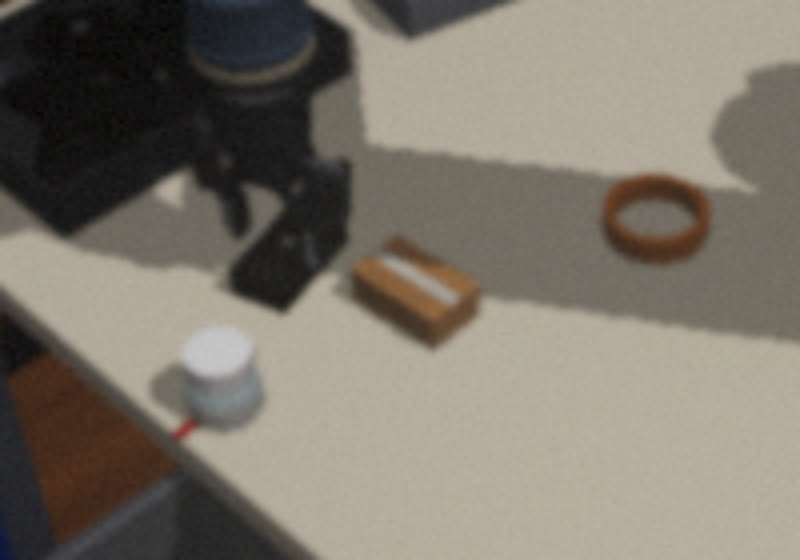

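The fingers stand astride the cover (crop (295,250)), clear of the carton (415,290). Go down gently.

Emit:
{"name": "move_arm", "arguments": {"commands": [[0,-0.01,0.08,0,0,0,-0.5],[0,-0.01,0.15,0,0,0,-0.5],[0,-0.01,0.2,0,0,0,-0.5],[0,-0.01,0.2,0,0,0,-0.5]]}}

```text
time_s: 31.08
position: [0.5157, -0.4095, 0.0072]
ee_rot: [0.495, -3.102, 0.003]
force: [0.0, 0.0, -0.0]
gripper_width: 0.0641
```

Emit:
{"name": "move_arm", "arguments": {"commands": [[0,0,0,0,0,0,1],[0,0,0,0,0,0,1],[0,0,0,0,0,0,1],[0,0,0,0,0,0,1],[0,0,0,0,0,0,1]]}}

```text
time_s: 31.5
position: [0.5165, -0.4102, 0.0091]
ee_rot: [-0.495, 3.101, -0.006]
force: [-0.3, -0.1, 1.9]
gripper_width: 0.049
```

Emit:
{"name": "move_arm", "arguments": {"commands": [[0,0,-0.4,0,0,0,1],[0,0,-0.8,0,0,0,1],[0,0,-0.8,0,0,0,1],[0,0,-0.8,0,0,0,1],[0,0,-0.8,0,0,0,1]]}}

```text
time_s: 31.92
position: [0.5174, -0.4106, 0.1314]
ee_rot: [-0.495, 3.099, -0.011]
force: [0.5, 0.5, -2.7]
gripper_width: 0.049
```

```bash
python3 - <<'E'
from h import *
st(); tgt(540,-250,125,180);tgt(560,186,125,180)
im=get_image("scene")
cv2.imwrite("pics/z11.png",cv2.resize(im["color"][60:200,180:380],None,fx=4,fy=4)[:,:,::-1])
E
```

```text
t 31.92 tcp [517.0, -411.0, 131.0] yaw -161.9 z [0.0, -0.01, -1.0] q [-38.0, 33.0, 14.0, 71.0, -0.0, -57.0] F [0.5, 0.5, -2.7] w 49.0
cmd [-0.477, 0.971, 0.037] [-0.004, 0.002, 0.202] rows>= 3.9
cmd [-1.509, 3.691, 0.02] [-0.004, 0.002, 0.202] rows>= 14.3
```

View pics/z11.png

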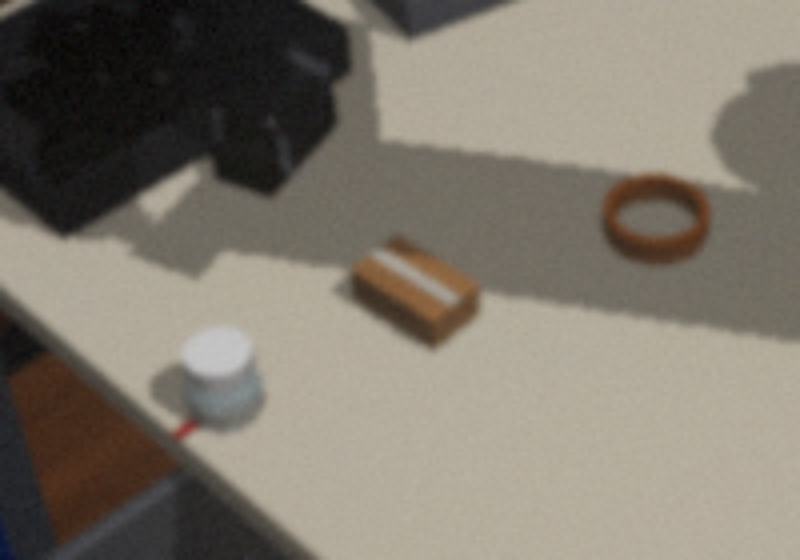

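Cover lifted (crop (270,145)); carton and jar unmoved.

Emit:
{"name": "move_arm", "arguments": {"commands": [[-0.48,0.97,0.03,0,0,0.202,1],[-0.48,0.97,0.03,0,0,0.202,1],[-0.48,0.97,0.03,0,0,0.202,1],[-0.48,0.97,0.03,0,0,0.202,1],[-0.48,0.97,0.03,0,0,0.202,1],[-0.48,0.97,0.03,0,0,0.202,1]]}}

```text
time_s: 32.47
position: [0.5389, -0.2468, 0.1224]
ee_rot: [0.004, -3.141, 0.003]
force: [0.2, -0.9, -0.7]
gripper_width: 0.0488
```

Emit:
{"name": "move_arm", "arguments": {"commands": [[-0.05,1,0.1,0,0,0,1],[-0.05,1,0.1,0,0,0,1],[-0.05,1,0.1,0,0,0,1],[-0.05,1,0.1,0,0,0,1],[-0.05,1,0.1,0,0,0,1]]}}

```text
time_s: 32.88
position: [0.5461, -0.0956, 0.1068]
ee_rot: [0.004, -3.14, 0.003]
force: [-1.0, 0.3, -1.3]
gripper_width: 0.0495
```

Emit:
{"name": "move_arm", "arguments": {"commands": [[-0.05,1,0.1,0,0,0,1],[-0.05,1,0.1,0,0,0,1],[-0.05,1,0.1,0,0,0,1],[-0.05,1,0.1,0,0,0,1],[-0.05,1,0.1,0,0,0,1]]}}

```text
time_s: 33.3
position: [0.5542, 0.0541, 0.0913]
ee_rot: [0.004, -3.141, 0.004]
force: [-1.2, 0.7, -2.3]
gripper_width: 0.0492
```

```bash
python3 - <<'E'
from h import *
st(); tgt(610,186,55,180);tgt(615,186,11,180)
E
```

```text
t 33.3 tcp [554.0, 54.0, 91.0] yaw -179.9 z [-0.0, -0.0, -1.0] q [6.0, 23.0, -8.0, 59.0, -0.0, 6.0] F [-1.2, 0.7, -2.3] w 49.2
cmd [-0.375, 0.879, 0.239] [-0.002, -0.0, 0.002] rows>= 3.5
cmd [-0.408, 0.88, 0.533] [-0.002, -0.0, 0.002] rows>= 4.0
```

Emit:
{"name": "move_arm", "arguments": {"commands": [[-0.38,0.88,0.24,0,0,0,1],[-0.38,0.88,0.24,0,0,0,1],[-0.38,0.88,0.24,0,0,0,1],[-0.38,0.88,0.24,0,0,0,1],[-0.4,0.88,0.24,0,0,0,1],[-0.4,0.88,0.4,0,0,0,1],[-0.4,0.88,0.53,0,0,0,1],[-0.4,0.88,0.53,0,0,0,1],[-0.4,0.88,0.53,0,0,0,1]]}}

```text
time_s: 34.05
position: [0.6142, 0.1808, 0.0117]
ee_rot: [-0.003, -3.14, 0.007]
force: [-1.0, 0.2, -0.8]
gripper_width: 0.0493
```

```bash
python3 - <<'E'
from h import *
st(); im=get_image("scene")
cv2.imwrite("pics/z12.png",cv2.resize(im["color"][130:330,230:500],None,fx=2.8,fy=2.8)[:,:,::-1])
E
```

```text
t 34.05 tcp [614.0, 181.0, 12.0] yaw 179.9 z [-0.0, -0.0, -1.0] q [17.0, 35.0, 0.0, 55.0, -0.0, 17.0] F [-1.0, 0.2, -0.8] w 49.3
```

View pics/z12.png

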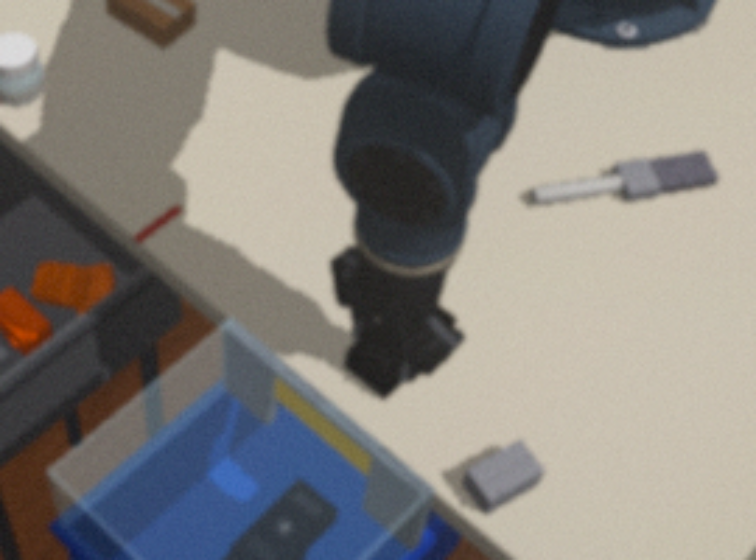

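Cover held square before the doorway (crop (375,360)). Release, go behind.

Emit:
{"name": "move_arm", "arguments": {"commands": [[0,0.02,0.02,0,0,0,1],[0,0.02,0.02,0,0,0,-1],[0,0.02,0.02,0,0,0,-1],[0,0.02,0.02,0,0,0,-1],[0,0.02,0.02,0,0,0,-1]]}}

```text
time_s: 34.52
position: [0.6149, 0.1856, 0.0103]
ee_rot: [0.001, 3.14, -0.005]
force: [-0.7, -0.3, 0.3]
gripper_width: 0.0857
```

Emit:
{"name": "move_arm", "arguments": {"commands": [[0,0,-0.3,0,0,0,-1],[0,0,-0.4,0,0,0,-1],[0.3,0,-0.4,0,0,0,0.5],[0.72,0,-0.4,0,0,0,0.5],[0.72,0,-0.4,0,0,0,0.5],[0.72,0,-0.4,0,0,0,0.5],[0.72,0,-0.4,0,0,0,0.5],[0.72,0,-0.1,0,0,0,0.5],[0.72,0,0,0,0,0,0.5],[0.72,0,0,0,0,0,0.5]]}}

```text
time_s: 35.35
position: [0.5053, 0.1848, 0.0064]
ee_rot: [-0.001, -3.138, 0.008]
force: [-1.4, -0.7, 0.2]
gripper_width: 0.0215
```

```bash
python3 - <<'E'
from h import *
st(); im=get_image("scene"); tgt(640,185,6,180)
cv2.imwrite("pics/z13.png",cv2.resize(im["color"][130:330,230:500],None,fx=2.8,fy=2.8)[:,:,::-1])
E
```

```text
t 35.35 tcp [505.0, 185.0, 6.0] yaw 180.0 z [-0.0, -0.01, -1.0] q [20.0, 25.0, -18.0, 47.0, -0.0, 20.0] F [-1.4, -0.7, 0.2] w 21.5
cmd [-0.892, -0.001, 0.016] [-0.003, -0.001, -0.0] rows>= 3.2
```

View pics/z13.png

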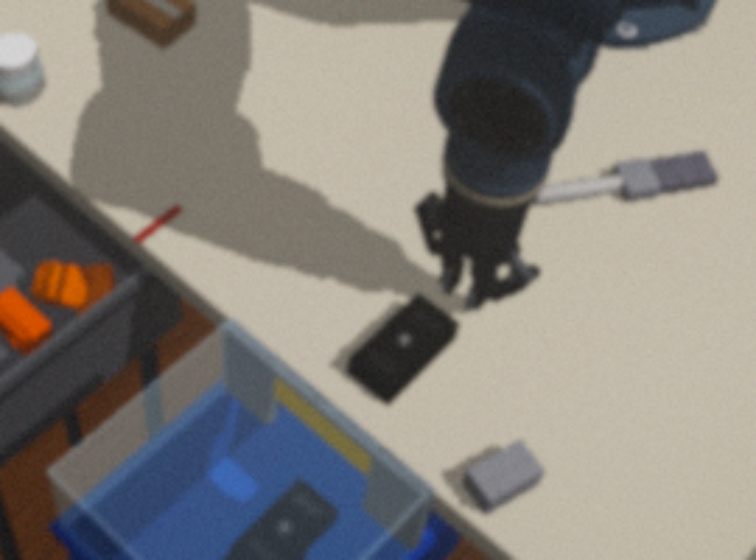

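Aligned (crop (403,345)); push.

Emit:
{"name": "move_arm", "arguments": {"commands": [[-0.09,0,0,0,0,0,0.5],[-0.18,0,0,0,0,0,0.5],[-0.27,0,0,0,0,0,0.5],[-0.36,0,0,0,0,0,0.5],[-0.45,0,0,0,0,0,0.5],[-0.54,0,0,0,0,0,0.5],[-0.63,0,0,0,0,0,0.5],[-0.72,0,0,0,0,0,0.5],[-0.81,0,0,0,0,0,0.5],[-0.9,0,0,0,0,0,0.5]]}}

```text
time_s: 36.23
position: [0.6434, 0.1857, 0.012]
ee_rot: [0.001, 3.139, -0.004]
force: [-1.4, 0.3, 1.1]
gripper_width: 0.0212
```

Emit:
{"name": "move_arm", "arguments": {"commands": [[-0.1,0,0,0,0,0,0.5],[-0.2,0,0,0,0,0,0.5],[-0.24,0,0,0,0,0,0.5],[-0.24,0,0,0,0,0,0.5],[-0.24,0,0,0,0,0,0.5],[-0.24,0,0,0,0,0,0.5]]}}

```text
time_s: 36.73
position: [0.6773, 0.1856, 0.0105]
ee_rot: [0.001, 3.14, -0.005]
force: [0.3, 0.0, -0.1]
gripper_width: 0.0216
```

Emit:
{"name": "move_arm", "arguments": {"commands": [[0.3,0,-0.2,0,0,0,0.5],[0.6,-0.5,-0.8,0,0,0,0],[0.9,-0.9,-0.8,0,0,0,0],[0.9,-0.9,-0.8,0,0,0,0],[0.9,-0.9,-0.8,0,0,0,0],[0.9,-0.9,-0.8,0,0,0,0],[0.9,-0.9,-0.8,0,0,0,0],[0.9,-0.9,-0.8,0,0,0,0]]}}

```text
time_s: 37.4
position: [0.542, 0.0503, 0.1317]
ee_rot: [0.003, 3.138, -0.005]
force: [0.1, 0.2, -0.5]
gripper_width: 0.0427
```

```bash
python3 - <<'E'
from h import *
st(); im,P=look("z"); s=get_image("scene"); save(s,"sz")
cv2.imwrite("pics/z14.png",cv2.resize(s["color"][130:380,180:500],None,fx=2.4,fy=2.4)[:,:,::-1])
q=P[60:175,205:310].reshape(-1,3); c=im["color"][60:175,205:310].reshape(-1,3); k=(c.max(1)<90)&(q[:,2]<0.03); print(np.percentile(q[k],[5,50,95],axis=0).round(3))
E
```

```text
t 37.4 tcp [542.0, 50.0, 132.0] yaw 179.9 z [0.0, -0.0, -1.0] q [5.0, 19.0, -7.0, 63.0, -0.0, 6.0] F [0.1, 0.2, -0.5] w 42.7
lump px [390 161] xy mm 717 -177 size 83 33 ang 89 zmed -123
lump px [393 144] xy mm 769 -188 size 72 40 ang 89 zmed -142
cover px [ 80 237] xy mm 504 677 size 72 45 ang 89 zmed 51
[[ 0.702  0.081 -0.748]
 [ 0.72   0.268 -0.142]
 [ 1.135  0.511  0.018]]
```

View pics/z14.png

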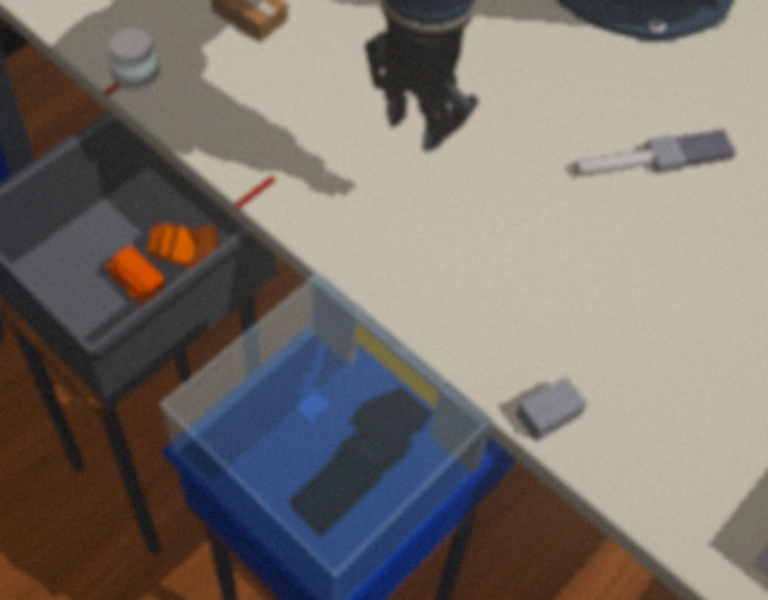

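View pics/top_z.png

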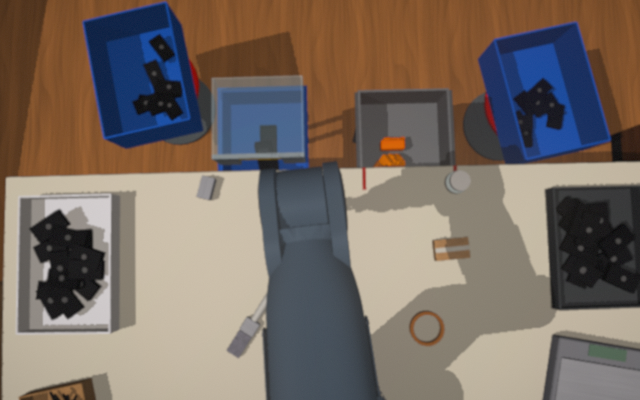

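The third cover lies partly over the second, near the edge (top px (267,162)); I'll move the arm aside and check its depth.

Emit:
{"name": "move_arm", "arguments": {"commands": [[0.3,-1,-0.2,0,0,0,0],[0.3,-1,-0.2,0,0,0,0],[0.3,-1,-0.2,0,0,0,0],[0.3,-1,-0.2,0,0,0,0],[0.3,-1,-0.2,0,0,0,0]]}}

```text
time_s: 37.92
position: [0.4967, -0.1026, 0.1612]
ee_rot: [0.005, 3.14, -0.007]
force: [0.0, -0.1, 0.4]
gripper_width: 0.0427
```

```bash
python3 - <<'E'
from h import *
st(); im,P=look("y")
for v in range(120,180,3): print(v,[(np.round(P[v,u]*1000).astype(int).tolist(), int(im["color"][v,u].max())) for u in (258,267,275)])
cv2.imwrite("pics/z15.png",cv2.resize(im["color"][60:200,190:330],None,fx=5,fy=4.2)[:,:,::-1])
s=get_image("scene"); cv2.imwrite("pics/z16.png",cv2.resize(s["color"][230:380,240:400],None,fx=4.5,fy=4)[:,:,::-1])
o,d=rays(s,[[x,y] for y in range(400) for x in range(640)]); Q=(o+d*s["range_z"].reshape(-1,1)).reshape(400,640,3)
for v in range(290,330,4): print(v,[(np.round(Q[v,u]*1000).astype(int).tolist(),int(s["color"][v,u].max())) for u in (330,340,350)])
E
```

```text
t 37.92 tcp [497.0, -103.0, 161.0] yaw 179.8 z [0.0, -0.0, -1.0] q [-12.0, 14.0, -10.0, 66.0, -0.0, -11.0] F [0.0, -0.1, 0.4] w 42.7
lump px [390 161] xy mm 717 -178 size 83 33 ang 89 zmed -123
lump px [393 143] xy mm 769 -188 size 72 40 ang 89 zmed -142
120 [([802, 187, 62], 139), ([802, 164, 61], 140), ([801, 143, 60], 137)]
123 [([795, 188, 57], 139), ([794, 164, 59], 136), ([792, 143, 64], 136)]
126 [([786, 188, 62], 134), ([785, 164, 62], 79), ([785, 143, 60], 83)]
129 [([778, 188, 61], 134), ([779, 165, 56], 73), ([778, 144, 57], 76)]
132 [([770, 188, 63], 135), ([769, 164, 64], 74), ([770, 144, 55], 79)]
135 [([763, 188, 59], 135), ([762, 165, 60], 73), ([761, 143, 63], 76)]
138 [([755, 188, 58], 136), ([755, 165, 58], 74), ([754, 144, 57], 76)]
141 [([746, 188, 62], 108), ([746, 165, 60], 69), ([746, 144, 59], 75)]
144 [([740, 189, 53], 70), ([738, 165, 62], 71), ([738, 144, 59], 75)]
147 [([730, 188, 64], 72), ([730, 165, 59], 73), ([730, 144, 58], 76)]
150 [([723, 188, 62], 76), ([722, 165, 61], 78), ([723, 145, 56], 75)]
153 [([715, 188, 64], 116), ([715, 165, 59], 117), (
[... 629 characters left out ...]
 58], 129), ([753, 211, 62], 130), ([736, 227, 61], 101)]
294 [([775, 200, 58], 128), ([759, 217, 58], 79), ([742, 233, 57], 82)]
298 [([782, 207, 57], 92), ([766, 224, 59], 60), ([750, 241, 58], 59)]
302 [([790, 215, 58], 56), ([776, 232, 63], 60), ([758, 248, 60], 61)]
306 [([797, 221, 58], 64), ([781, 238, 59], 61), ([765, 254, 59], 60)]
310 [([805, 229, 59], 66), ([789, 245, 59], 59), ([772, 261, 57], 64)]
314 [([813, 236, 60], 65), ([795, 251, 58], 62), ([778, 267, 55], 70)]
318 [([819, 242, 59], 65), ([802, 258, 56], 64), ([786, 274, 57], 113)]
322 [([826, 249, 59], 61), ([810, 266, 60], 61), ([794, 281, 59], 125)]
326 [([832, 255, 56], 57), ([817, 272, 60], 86), ([801, 288, 58], 128)]
```

View pics/z15.png

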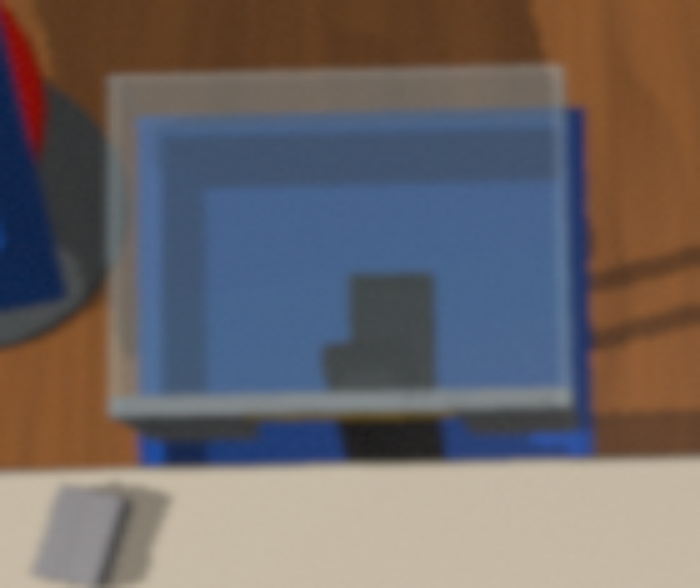

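View pics/z16.png

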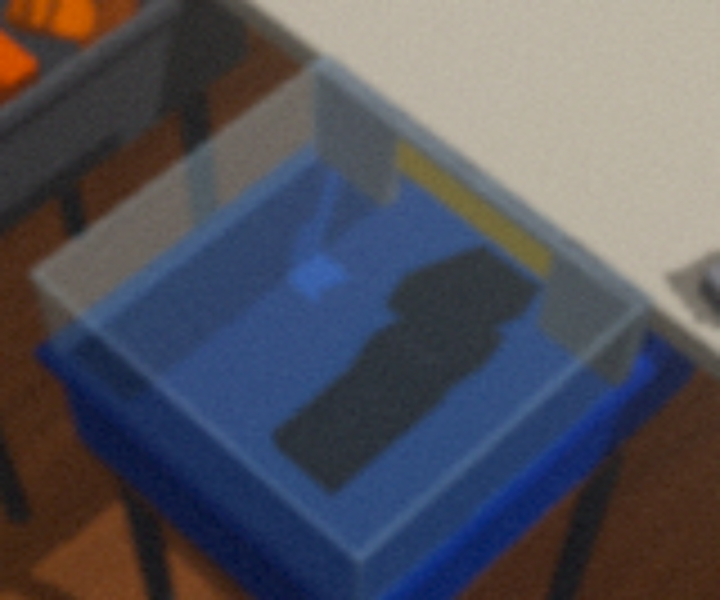

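View pics/top_y.png

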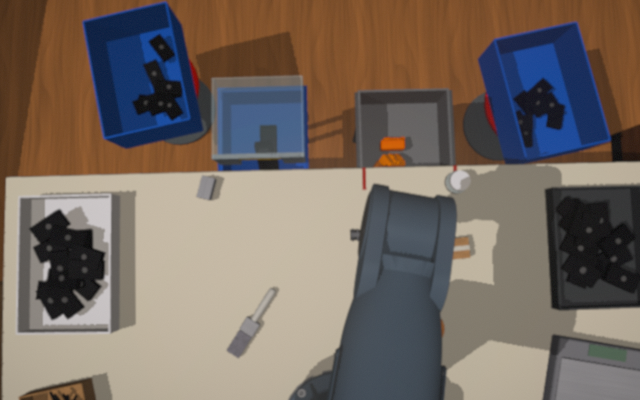

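The bench is clear: lumps in the bin at (393,144)/(390,160), covers in the crate at (267,145), gauge (207,187), jar (459,181) and carton (460,247) in place. Handing in.

```bash
python3 -c "
from h import *
st(); print(job_done())"
```

```text
t 38.02 tcp [498.0, -99.0, 160.0] yaw 179.9 z [0.0, -0.0, -1.0] q [-11.0, 14.0, -10.0, 66.0, -0.0, -11.0] F [-0.2, 0.2, -0.4] w 42.5
the job is handed in; nothing more can be done
None
```

The bench is cleared and the job was handed in at about 38 s of the 210 s allowed; it reported no verdict. I gripped the three lumps and dropped them over the far edge into the grey bin. Then I set the three covers square to the doorway one at a time and pushed each through the flap into the blue crate.

**Last checks:**
- **Bench:** the final pictures show no lump or cover left on it.
- **Lumps:** those visible in the bin have their tops at about z -0.12 to -0.14 m. One lies partly under the bench edge and is only partly visible. It is inside the bin in both camera views, but I did not measure its centre.
- **Covers:** the last cover rests partly on another near the bench edge. Its visible surface is at about z -0.13 to -0.15 m, well below the rim. I could not measure the parts under the clear hood, because the depth reading there gives the hood itself.
- **Flap:** it looks shut, judged by eye rather than by a measured angle.
- **Bystanders:** the gauge block, jar and carton are at the same pixels as at the start.
- **Robot:** the arm stands clear with almost no force on it, and the grip did not slip at any point.

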